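# Stack varistor discs on the live-test plate

## Robot

A 6-joint arm with a two-finger parallel gripper is mounted at the origin on the work surface. World frame = base frame: x ahead of the robot, y to its left, z up, the work surface at z = 0. Lengths are in m, angles in rad, forces in N, time in s.
With the tool pointing down it reaches from about 0.375 to 0.975 m from the base axis. Payload 3.8 kg.
Tool frame: the origin (TCP) lies on the mounting face of the last link; the fingertips stand 173 mm ahead of it and the grasp point (between the pads) lies 155 mm ahead of it; z points along the fingers, y is the line along which they close (so a half turn about z gives the same grasp; the last joint's range is limited). The gripper opens to 85 mm and grips with 20 to 120 N. Pads are 22 mm wide; open, the fingers measure 114 mm over their backs; the gripper's body (76 mm by 85 mm) begins 54 mm behind the grasp point. The pads swing forward as they close: fully open they stand 13 mm farther back than shut.
Start: joints at [-1.371, 0.264, 1.604, -0, 1.274, -0.037], TCP at [0.158, -0.656, 0.405] pointing down, gripper open.
Joint ranges: [-2.63, 2.63], [-0.94, 2.18], [0.31, 2.57], [-1.31, 4.45], [0, 2.66], [-2.55, 2.55]. Speed limits (rad/s): [2.57, 2.57, 3.14, 3.14, 3.14, 3.14].

## Interface

Orientations are given as a rotation vector (axis times angle).
In Python, from workcell import bot gives the robot as it stands.
- The arm moves only by the tool drive_tool, never from a script. Its argument "increments" is a list of rows, each an object with "delta_pos": the shift along the tool's x, y, z in mm, a list of three; "turn": the turn about the tool's z in rad; "jaw": the opening, from -1 (shut) to 1 (fully open). A call has 1 to 8 rows; each row shifts and turns the commanded pose from where the row before left it, along the tool's axes as they then stand; what a row does not reach is not made up. A row lasts 1/12 s, in which the tool goes at most 41.7 mm and 7.16 degrees, less where a joint would pass 70% of its speed; a pose out of reach is approached as far as the arm can. A call is refused whole if a number of a shift passes 41.7 or a number of a turn 0.125, either way. A call with a gripper value outside its range is refused whole. The fingers move at their own pace and stop on an object; "grip_force" is the grip in N (left out, the last holds). Time passes only in rows, so rows that do not move let the fingers close. It gives the time, the measured TCP pose, the force, the opening and the grip force at its end, in the units of the state.
- bot.read_state(): the state, without advancing time (a new reading comes with each control period).
- bot.read_camera(name): name is "scene" or "top" or "wrist"; returns a dict with "pixels" (400x640x3 uint8, red, green, blue), "fovy" (degrees; the focal length in pixels is half the picture's height over the tangent of half this angle, whatever the lens; pixels are square), "cx", "cy" (the principal point, pixels), "k1" (the pictures are not rectified: a ray, as slopes to the right and down, at radius r is drawn at 1 + k1 r^2 times it, then the intrinsics apply), "camera_from_world" (4x4, takes a point from world to camera coordinates); the wrist camera has in their place "hand_eye" (4x4, takes a point from camera to tool coordinates, whose origin is the TCP and whose axes are the flange's). Camera axes: x right, y down, z forward; pixel columns grow to the right and rows downward; lengths in m; the calibration is good to about 2 mm. A picture is of the moment at which its call begins: read the wrist's pose just before it. There is no depth.
- bot.finish_job(): hands the job in; it is judged then, once.
The state is a dict: "time": time; "q": joint angles; "joint_vel": joint speeds; "joint_torque": joint torques, N m; "tool_pos": TCP position; "tcp_rot": TCP orientation; "wrist_force": force on the tool from outside, world axes, zero at the start; "torque": the same for the moment, N m; "width": opening from 0.0 (shut) to 1.0 (fully open); "grip_force": force on a finger pad.
Only numpy, scipy, OpenCV 4.12 (cv2) and the standard library are available. Lean on these libraries where they do the work, as an engineer would, in place of code of your own. Each camera call takes 0.05 s, during which the arm holds its last target. There are 200 camera calls.

## Task

The test supply has been left switched on: first throw its toggle to off (bat leaning away from the two black binding posts), and never touch a disc or the brass cap while it is on. Then take the brass cap off the round contact plate, stack all the grey varistor discs on the plate in one pile centred on it, widest at the bottom and each narrower than the one below, and set the brass cap upright and centred on top. Finally throw the toggle back on, towards the binding posts, and leave the rest of the bench as it is.

Things in the scene. Friction and masses are not known exactly. Their poses are not given: they have to be found in the camera images.
- supply: grey test supply, a box 180 x 110 x 60 mm fixed to the bench at any yaw; origin at the centre of its underside, z up; its x axis points to the end with the two black binding posts (16 mm tall, 74 mm from the centre): this is the ON side. A white meter lies flat at the opposite, OFF end. The toggle's pivot is at the centre of the top face, 60 mm up
- toggle (a joint): bat toggle on the supply, a steel rod 9 mm thick with a 14 mm ball, 50 mm from pivot to ball centre; it swings about the supply's y axis. 0 = OFF, leaning 0.45 rad from the vertical away from the binding posts; 0.9 = ON, leaning 0.45 rad towards the posts. Over-centre action: it falls to the nearer side of 0.45 and stays there; about 1.3 N at the ball, pushed level, flips it
- toggle_tip (a point): centre of the toggle's ball
- plate: contact plate fixed to the bench: black square board 130 x 130 x 12 mm with a round aluminium electrode, 80 mm across and 8 mm thick, in its middle; origin at the centre of the underside, z up
- plate_top (a point): centre of the top of the round electrode, 20 mm above the bench
- disc_a: grey ceramic varistor disc 68 mm in diameter, 16 mm thick, 320 g or so, both faces alike; origin at its centre, z along its axis; starts flat on the bench; may be absent
- disc_b: grey ceramic varistor disc 58 mm in diameter, 16 mm thick, 233 g or so, both faces alike; origin at its centre, z along its axis; starts flat on the bench; may be absent
- disc_c: grey ceramic varistor disc 48 mm in diameter, 16 mm thick, 159 g or so, both faces alike; origin at its centre, z along its axis; starts flat on the bench; may be absent
- disc_d: grey ceramic varistor disc 40 mm in diameter, 16 mm thick, 111 g or so, both faces alike; origin at its centre, z along its axis; starts flat on the bench; may be absent
- cap: brass cap electrode: a puck 44 mm in diameter with straight sides up to 20 mm and a bevelled top 26 mm high, 0.22 kg; origin at the centre of its flat underside, z up; starts on the contact plate
- spool: bystander: aluminium solder spool standing, 56 mm in diameter, 48 mm tall, 0.5 kg; origin at the centre of its underside
- meter: bystander: yellow multimeter lying flat, 80 x 150 x 35 mm; origin at the centre of its underside
- tin: bystander: blue tin, 76 mm in diameter, 60 mm tall; origin at the centre of its underside
- coupler: bystander: white pipe coupler standing, 70 mm in diameter, 70 mm tall; origin at the centre of its underside
Mind the look-alikes: they are no part of the job. Leave any brown or purple look-alike of the disc_b alone.

How it is judged:
By the outcome, as a careful person would: the job done as asked, in the order asked, and still so for the second after the job is handed in, with the robot touching nothing.
Of disc_a, disc_b, disc_c, disc_d only 3 to 4 are there at a start; the rules pass over those that are not, and their reading is None.
At some moment in a run one of disc_a, disc_b, disc_c, disc_d may be knocked a few centimetres aside while the robot is not near it.
Once in a run the grip may slacken for a moment while it holds something.
It also fails if it takes over 210 s, if anything falls off the work surface, if the arm or the gripper's body presses on something with over 40 N, if the wrist force passes 120 N, or if a joint passes its speed limit or range.

## Working session

There is one attempt and no reset: what is moved stays moved. The work goes in short steps, Python scripts to look and compute and a tool call to move; the robot and the scene stay as the last step left them, time stands still between calls to the robot, and variables do not carry over. Pictures are saved under pics/ and viewed, at most 14 in all, crops included, and the job is handed in when it is done.

Besides the shell and the picture viewer there is one more tool, called by a JSON object that holds its "name" and its "arguments". drive_tool: Moves the arm, as the interface text tells. Its arguments: {"type":"object","properties":{"increments":{"type":"array"},"grip_force":{"type":"number"}},"required":["increments"]}

```bash
mkdir -p pics; ls
cat > h.py <<'E'
import numpy as np, cv2
from scipy.spatial.transform import Rotation as R
from workcell import bot
def cam(n):
    s=bot.read_state(); c=bot.read_camera(n); f=200/np.tan(np.radians(c["fovy"])/2)
    c["K"]=np.array([[f,0,c["cx"]],[0,f,c["cy"]],[0,0,1]])
    if n=="wrist":
        T=np.eye(4);T[:3,:3]=R.from_rotvec(s["tcp_rot"]).as_matrix();T[:3,3]=s["tool_pos"]
        c["wc"]=T@np.array(c["hand_eye"])
    else: c["wc"]=np.linalg.inv(np.array(c["camera_from_world"]))
    return c
def save(c,fn): cv2.imwrite("pics/"+fn,np.ascontiguousarray(c["pixels"][:,:,::-1]))
def rays(c,uv):
    uv=np.array(uv,float).reshape(-1,1,2)
    p=cv2.undistortPoints(uv,c["K"],np.array([c["k1"],0,0,0.]))[:,0]
    return np.c_[p,np.ones(len(p))]@c["wc"][:3,:3].T, c["wc"][:3,3]
def onplane(c,uv,z):
    d,o=rays(c,uv); return o+d*((z-o[2])/d[:,2:])
def proj(c,P):
    W=np.linalg.inv(c["wc"]); p=np.array(P,float).reshape(-1,3)@W[:3,:3].T+W[:3,3]
    x=p[:,:2]/p[:,2:]; r2=(x**2).sum(1,keepdims=True); x=x*(1+c["k1"]*r2)
    return x*c["K"][0,0]+[c["cx"],c["cy"]]
def tri(c1,u1,c2,u2):
    d1,o1=rays(c1,u1);d2,o2=rays(c2,u2);d1=d1[0];d2=d2[0]
    t=np.linalg.lstsq(np.c_[d1,-d2],o2-o1,rcond=None)[0]
    a,b=o1+d1*t[0],o2+d2*t[1]; return (a+b)/2,np.linalg.norm(a-b)
def totool(dx):
    s=bot.read_state(); return R.from_rotvec(s["tcp_rot"]).as_matrix().T@np.array(dx)
E
python3 - <<'E'
from h import *
for n in("scene","top","wrist"):
    c=cam(n); save(c,n+"0.png"); print(n,c["fovy"],c["k1"],np.round(c["wc"],3).tolist())
s=bot.read_state();print(s)
E
```

```text
pics
scene 46.125488481103226 0.047149657634122225 [[0.282, 0.806, -0.52, 1.061], [0.959, -0.244, 0.142, -0.151], [-0.013, -0.539, -0.842, 0.915], [0.0, 0.0, 0.0, 1.0]]
top 44.80019326313264 -0.07084513949924956 [[0.014, -0.992, 0.123, 0.431], [-1.0, -0.013, 0.01, -0.003], [-0.008, -0.123, -0.992, 1.066], [0.0, 0.0, 0.0, 1.0]]
wrist 62.710125905839696 -0.03449860907580649 [[0.235, -0.929, -0.286, 0.232], [-0.972, -0.225, -0.067, -0.639], [-0.002, 0.294, -0.956, 0.372], [0.0, 0.0, 0.0, 1.0]]
{'time': 0.15, 'q': array([-1.37094031e+00,  2.64589685e-01,  1.60508063e+00, -5.75183013e-07,
        1.27370642e+00, -3.69270376e-02]), 'joint_vel': array([ 0.00136721, -0.00166971, -0.00199939, -0.0011896 , -0.00127547,
        0.00096255]), 'joint_torque': array([ 6.55108556e-05, -5.15905058e+01, -3.67958486e+01, -5.94491189e-05,
        8.09597812e-03, -1.35230093e-05]), 'tool_pos': array([ 0.15826613, -0.6559066 ,  0.40363032]), 'tcp_rot': array([-3.11783550e+00, -3.70859923e-01,  2.28777169e-04]), 'wrist_force': array([0.63002822, 0.04586974, 0.8455184 ]), 'torque': array([ 0.03683192, -0.00317027, -0.00018915]), 'grip_force': 0.0, 'width': 0.9972780174063239}
```

View pics/top0.png

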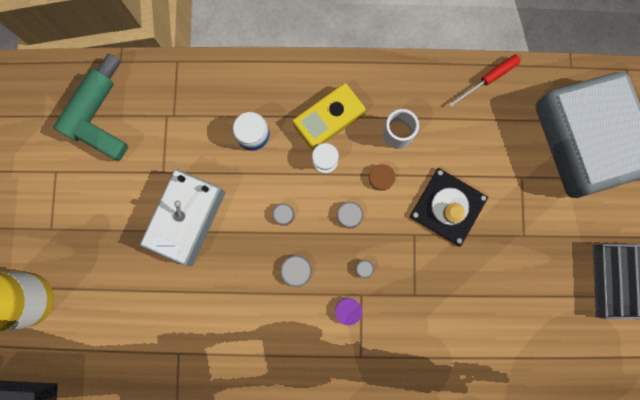

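View pics/scene0.png

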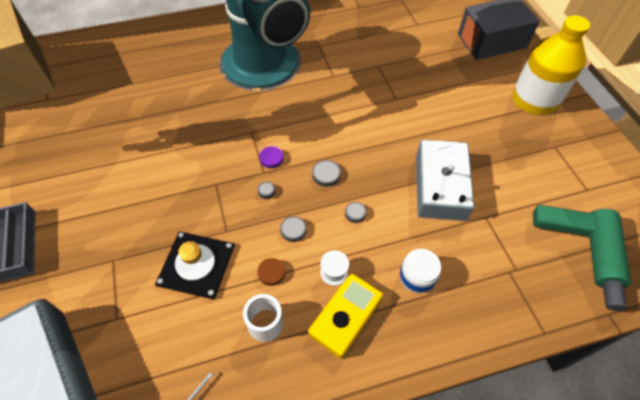

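Top view: the supply is at (183,218) with its posts at (181,179) and (205,188). The grey discs are at (283,214), (349,214), (296,271) and (364,269). Look-alikes are brown (382,177), purple (348,312) and the pale spool (325,158). The cap is at (455,213) on the plate, whose centre is about (450,207). In the scene view the discs are at (356,212), (293,229), (326,173) and (266,190).

```bash
cat > m.py <<'E'
from h import *
def blobs(c,mask,amin=60,amax=6000):
    n,l,st,ce=cv2.connectedComponentsWithStats(mask.astype(np.uint8))
    out=[]
    for i in range(1,n):
        if amin<st[i,4]<amax:
            k=max(cv2.findContours((l==i).astype(np.uint8),0,1)[0],key=len)
            out.append((ce[i],st[i,4],k[:,0].astype(float)))
    return out
def hsv(c): return cv2.cvtColor(c["pixels"],cv2.COLOR_RGB2HSV).astype(int)
def grey(c,lo=90,hi=215,s=50):
    h=hsv(c); return (h[...,1]<s)&(h[...,2]>lo)&(h[...,2]<hi)
E
python3 - <<'E'
from m import *
t=cam("top");s=cam("scene")
print("top disc px hsv",hsv(t)[214,283],hsv(t)[271,296],"scene",hsv(s)[210,356])
T=[(283,214),(349,214),(296,271),(364,269)];S=[(356,212),(293,229),(326,173),(266,190)]
def near(c,p,m): 
    return min(blobs(c,m),key=lambda b:np.hypot(*(b[0]-p)))
for a,b in zip(T,S):
    ba=near(t,a,grey(t));bb=near(s,b,grey(s))
    P,g=tri(t,ba[0],s,bb[0]); w=onplane(t,ba[2],0.012)[:,:2].astype(np.float32)
    (x,y),r=cv2.minEnclosingCircle(w)
    print("disc",a,ba[0].round(1),ba[1],"tri",P.round(4),"gap",g.round(4),"diam",round(2*r,4),"ctr",onplane(t,ba[0],.014)[0].round(4))
P,g=tri(t,(450,206),s,(194.5,262));print("plate rough",P.round(4),g)
for n,c in(("top",t),("scene",s)):
    h=hsv(c); m=(h[...,0]>15)&(h[...,0]<30)&(h[...,1]>120)&(h[...,2]>150)
    print(n,[(b[0].round(1),b[1]) for b in blobs(c,m,30,3000)][:12])
P,g=tri(t,(178.5,215),s,(446,171));print("toggle",P.round(4),g)
for p in[(181,179),(205,188)]: print("post",onplane(t,p,.07).round(4))
im=t["pixels"][160:275,130:240,::-1];im2=t["pixels"][160:255,400:500,::-1];im3=s["pixels"][130:225,400:490,::-1]
r=lambda i:cv2.resize(np.ascontiguousarray(i),(390,290))
im4=s["pixels"][225:305,150:240,::-1]
cv2.imwrite("pics/crop1.png",np.vstack([np.hstack([r(im),r(im2)]),np.hstack([r(im3),r(im4)])]))
E
```

```text
top disc px hsv [ 30   3 169] [ 15   3 170] scene [ 21   9 198]
disc (283, 214) [282.8 214. ] 354 tri [0.5584 0.089  0.0133] gap 0.0018 diam 0.0469 ctr [0.5586 0.0898 0.014 ]
disc (349, 214) [349.4 214.3] 522 tri [ 0.5596 -0.0566  0.0141] gap 0.0018 diam 0.0569 ctr [ 0.5599 -0.0558  0.014 ]
disc (296, 271) [295.5 270.7] 757 tri [0.4357 0.0586 0.0145] gap 0.0019 diam 0.0675 ctr [0.4359 0.0595 0.014 ]
disc (364, 269) [364.3 268.6] 257 tri [ 0.4423 -0.0895  0.0146] gap 0.0018 diam 0.0393 ctr [ 0.4425 -0.0887  0.014 ]
plate rough [ 0.5807 -0.2762  0.0166] 0.0006888476618764108
top [(array([278.9,  54.6]), np.int32(1784)), (array([453.1,  55. ]), np.int32(975)), (array([541. ,  57.7]), np.int32(400)), (array([149.4,  57.5]), np.int32(88)), (array([146.3,  90.3]), np.int32(2518)), (array([636.1,  79.7]), np.int32(115)), (array([31.2, 83.4]), np.int32(32)), (array([53.7, 83.1]), np.int32(31)), (array([ 31.3, 105.7]), np.int32(453)), (array([ 26.1, 199.1]), np.int32(2820)), (array([497.9, 205.4]), np.int32(2414)), (array([454.4, 212.2]), np.int32(274))]
scene [(array([ 8.5, 25.9]), np.int32(813)), (array([428.5,  18.4]), np.int32(42)), (array([432.7,  32.6]), np.int32(611)), (array([340.3,  70.7]), np.int32(41)), (array([309.4,  76.4]), np.int32(191)), (array([211.8,  78.2]), np.int32(35)), (array([311.2,  91.8]), np.int32(138)), (array([169.2,  86.9]), np.int32(46)), (array([197.1,  90.2]), np.int32(64)), (array([274.5, 101.5]), np.int32(335)), (array([346.4, 104.4]), np.int32(298)), (array([351.7, 114.1]), np.int32(323))]
toggle [0.5469 0.3027 0.0652] 0.003294484580477697
post [[0.6232 0.3015 0.07  ]]
post [[0.6045 0.2496 0.07  ]]
```

View pics/crop1.png

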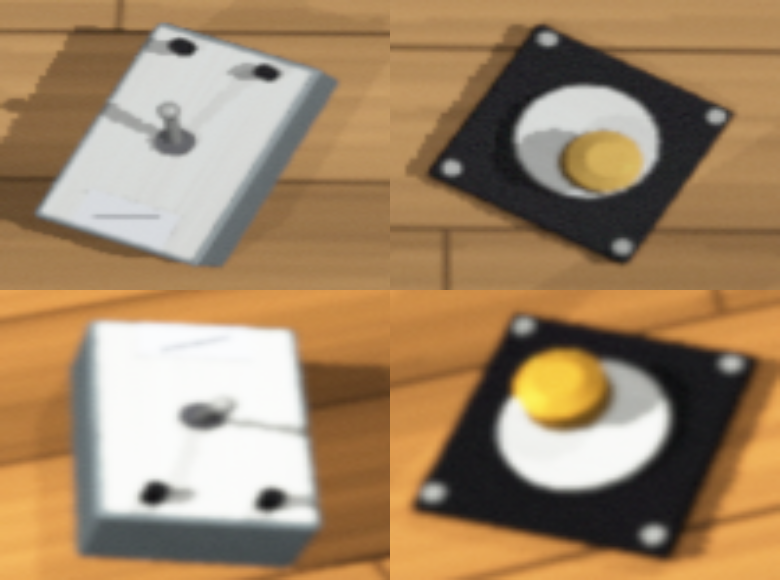

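Crop: the toggle ball is at top (177.4,203.6) and scene (451.7,167.7), leaning towards the posts, so it's ON. The cap sits off-centre on the electrode. All four grey discs are present, and the brown and purple ones will be left alone.

```bash
cat >> h.py <<'E'
def goto(x,y,ztip,yaw=None,name=""):
    """yaw: world angle of tool y (closing line). prints turn then tool-frame shift after the turn"""
    s=bot.read_state(); M=R.from_rotvec(s["tcp_rot"]).as_matrix()
    cy=np.arctan2(M[1,1],M[0,1]); d=0
    if yaw is not None: d=(yaw-cy+np.pi/2)%np.pi-np.pi/2
    turn=-d   # tool z is down
    M2=M@R.from_euler("z",turn).as_matrix()
    v=M2.T@(np.array([x,y,ztip+.173])-s["tool_pos"])*1000
    print(name,"t",round(s["time"],2),"turn",round(turn,3),"or",round(turn-np.sign(turn)*np.pi,3),"shift",v.round(1),"rows>=",int(np.ceil(np.linalg.norm(v)/41)),"q6",s["q"][5].round(2),"tip",(s["tool_pos"]-[0,0,.173]).round(4),"yaw",cy.round(3),"tilt",M[2,2].round(5))
E
python3 - <<'E'
from m import *
t=cam("top");s=cam("scene")
P,g=tri(t,(177.4,203.6),s,(451.7,167.7));print("ball",P.round(4),g)
for c,p in((t,(179.4,215.5)),(s,(446.8,171.3))): print("pivot",onplane(c,p,.06).round(4))
for c,ps in((s,[(400+155/4.333,130+203/3.053),(400+270/4.333,130+208/3.053)]),(t,[(181.3,178.2),(205.3,188.5)])): print("posts",onplane(c,ps,.076).round(4).tolist())
u=np.array([.94,-.34]);u/=np.hypot(*u)
pv=np.array([.547,.303])
goto(*(pv+u*.055),.19,np.arctan2(u[1],u[0]),"pretoggle")
E
```

```text
ball [0.566  0.2956 0.1043] 0.00045405392445993097
pivot [[0.547 0.304 0.06 ]]
pivot [[0.5449 0.305  0.06  ]]
posts [[0.6081, 0.2461, 0.076], [0.628, 0.2974, 0.076]]
posts [[0.6237, 0.2991, 0.076], [0.6024, 0.2474, 0.076]]
pretoggle t 0.35 turn -0.987 or 2.155 shift [1034.1   94.3   41.8] rows>= 26 q6 -0.04 tip [ 0.1583 -0.6561  0.2314] yaw -1.334 tilt -1.0
```

{"name": "drive_tool", "arguments": {"increments": [{"delta_pos":[0,0,0],"turn":-0.124,"jaw":-1},{"delta_pos":[0,0,0],"turn":-0.124,"jaw":-1},{"delta_pos":[0,0,0],"turn":-0.124,"jaw":-1},{"delta_pos":[0,0,0],"turn":-0.124,"jaw":-1},{"delta_pos":[0,0,0],"turn":-0.124,"jaw":-1},{"delta_pos":[0,0,0],"turn":-0.124,"jaw":-1},{"delta_pos":[0,0,0],"turn":-0.124,"jaw":-1},{"delta_pos":[0,0,0],"turn":-0.119,"jaw":-1}]}}

```text
time: 1.02
tool_pos: [0.1583, -0.6561, 0.4046]
tcp_rot: [-2.566, -1.812, -0.0]
wrist_force: [0.5, 0.3, 0.4]
width: -0.002
grip_force: 0.0
```

{"name": "drive_tool", "arguments": {"increments": [{"delta_pos":[40,4,0],"turn":0,"jaw":-1},{"delta_pos":[40,4,0],"turn":0,"jaw":-1},{"delta_pos":[40,4,0],"turn":0,"jaw":-1},{"delta_pos":[40,4,0],"turn":0,"jaw":-1},{"delta_pos":[40,4,0],"turn":0,"jaw":-1},{"delta_pos":[40,4,0],"turn":0,"jaw":-1},{"delta_pos":[40,4,0],"turn":0,"jaw":-1},{"delta_pos":[40,4,0],"turn":0,"jaw":-1}]}}

```text
time: 1.68
tool_pos: [0.2976, -0.3643, 0.4049]
tcp_rot: [2.572, 1.803, 0.0]
wrist_force: [0.7, -0.7, 0.4]
width: -0.001
grip_force: 0.0
```

{"name": "drive_tool", "arguments": {"increments": [{"delta_pos":[40,4,0],"turn":0,"jaw":-1},{"delta_pos":[40,4,0],"turn":0,"jaw":-1},{"delta_pos":[40,4,0],"turn":0,"jaw":-1},{"delta_pos":[40,4,0],"turn":0,"jaw":-1},{"delta_pos":[40,4,0],"turn":0,"jaw":-1},{"delta_pos":[40,4,0],"turn":0,"jaw":-1},{"delta_pos":[40,4,0],"turn":0,"jaw":-1},{"delta_pos":[40,4,0],"turn":0,"jaw":-1}]}}

```text
time: 2.35
tool_pos: [0.4364, -0.0741, 0.4052]
tcp_rot: [2.571, 1.804, 0.001]
wrist_force: [0.3, -0.4, -0.4]
width: -0.006
grip_force: 0.0
```

{"name": "drive_tool", "arguments": {"increments": [{"delta_pos":[40,4,0],"turn":0,"jaw":-1},{"delta_pos":[40,4,0],"turn":0,"jaw":-1},{"delta_pos":[40,4,0],"turn":0,"jaw":-1},{"delta_pos":[40,4,0],"turn":0,"jaw":-1},{"delta_pos":[40,4,0],"turn":0,"jaw":-1},{"delta_pos":[40,4,0],"turn":0,"jaw":-1},{"delta_pos":[0,0,0],"turn":0,"jaw":-1}]}}

```text
time: 2.93
tool_pos: [0.5424, 0.1469, 0.4048]
tcp_rot: [-2.566, -1.809, -0.006]
wrist_force: [-0.5, 0.1, -0.2]
width: 0.002
grip_force: 0.0
```

Run:
```python
from m import *
u=np.array([.93,-.367]);u/=np.hypot(*u);pv=np.array([.5460,.3045])
goto(*(pv+u*.055),.092,np.arctan2(u[1],u[0]),"pretoggle")
save(cam("wrist"),"w1.png")
```

```text
pretoggle t 2.93 turn 0.033 or -3.108 shift [147.4   0.4 140.4] rows>= 5 q6 0.56 tip [0.5424 0.1469 0.2318] yaw -0.343 tilt -0.99999
```

View pics/w1.png

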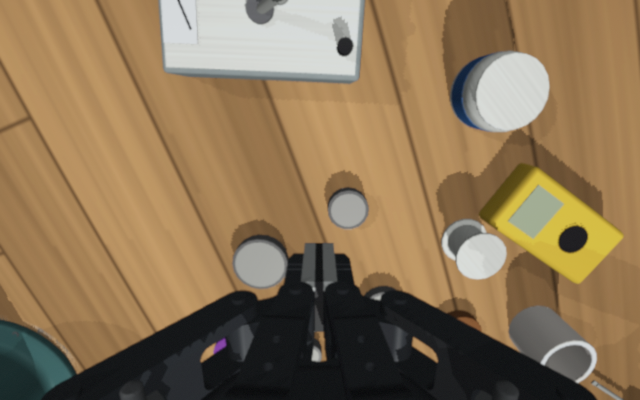

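The wrist view shows the closed fingers at (320,270) with the supply ahead at (265,35). Next I go above the spot on the posts' side of the toggle and descend.

{"name": "drive_tool", "arguments": {"increments": [{"delta_pos":[0,0,0],"turn":0.033,"jaw":-1},{"delta_pos":[40,0,0],"turn":0,"jaw":-1},{"delta_pos":[40,0,0],"turn":0,"jaw":-1},{"delta_pos":[40,0,0],"turn":0,"jaw":-1},{"delta_pos":[27,0,0],"turn":0,"jaw":-1},{"delta_pos":[0,0,40],"turn":0,"jaw":-1},{"delta_pos":[0,0,0],"turn":0,"jaw":-1}]}}

```text
time: 3.57
tool_pos: [0.5934, 0.2777, 0.3584]
tcp_rot: [-2.599, -1.763, 0.014]
wrist_force: [-1.5, -0.9, -2.4]
width: 0.001
grip_force: 0.0
```

Run:
```python
from m import *
u=np.array([.93,-.367]);u/=np.hypot(*u);pv=np.array([.5460,.3045])
goto(*(pv+u*.053),.093,np.arctan2(u[1],u[0]),"pretoggle")
c=cam("wrist");save(c,"w2.png"); print(proj(c,[[.566,.2956,.1043],[.546,.3045,.06]]))
```

```text
pretoggle t 3.57 turn -0.003 or 3.139 shift [ 8.2 -0.3 92.4] rows>= 3 q6 0.78 tip [0.5934 0.2777 0.1854] yaw -0.379 tilt -0.99996
[[274.46050157 195.94886205]
 [255.54527088 179.39944072]]
```

View pics/w2.png

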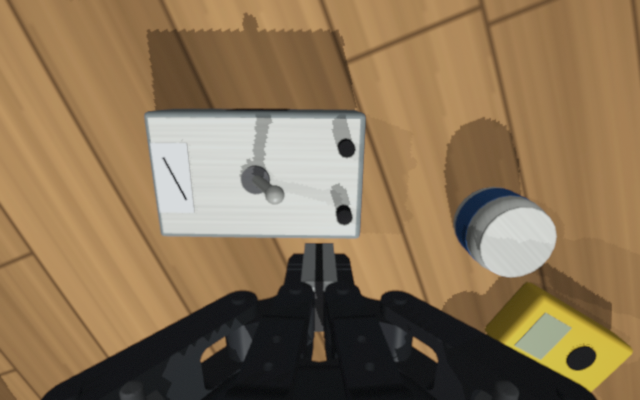

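The ball is at (275,195) and the pivot at (255,180), both matching the projection. Descending and sweeping towards OFF.

{"name": "drive_tool", "arguments": {"increments": [{"delta_pos":[8,0,0],"turn":0,"jaw":-1},{"delta_pos":[0,0,31],"turn":0,"jaw":-1},{"delta_pos":[0,0,31],"turn":0,"jaw":-1},{"delta_pos":[0,0,30],"turn":0,"jaw":-1},{"delta_pos":[0,0,0],"turn":0,"jaw":-1}]}}

```text
time: 4.03
tool_pos: [0.596, 0.2836, 0.2681]
tcp_rot: [-2.601, -1.759, 0.013]
wrist_force: [-2.0, 0.5, -1.6]
width: 0.002
grip_force: 0.0
```

{"name": "drive_tool", "arguments": {"increments": [{"delta_pos":[0,-8,0],"turn":0,"jaw":-1},{"delta_pos":[0,-8,0],"turn":0,"jaw":-1},{"delta_pos":[0,-8,0],"turn":0,"jaw":-1},{"delta_pos":[0,-8,0],"turn":0,"jaw":-1},{"delta_pos":[0,-8,0],"turn":0,"jaw":-1},{"delta_pos":[0,-8,0],"turn":0,"jaw":-1},{"delta_pos":[0,0,0],"turn":0,"jaw":-1},{"delta_pos":[0,0,0],"turn":0,"jaw":-1}]}}

```text
time: 4.7
tool_pos: [0.5536, 0.3042, 0.2768]
tcp_rot: [2.6, 1.762, 0.01]
wrist_force: [-0.8, 0.5, 0.1]
width: -0.001
grip_force: 0.0
```

{"name": "drive_tool", "arguments": {"increments": [{"delta_pos":[0,5,-20],"turn":0,"jaw":-1},{"delta_pos":[0,0,-35],"turn":0,"jaw":-1},{"delta_pos":[0,0,-35],"turn":0,"jaw":1},{"delta_pos":[0,0,0],"turn":0,"jaw":1}]}}

```text
time: 5.03
tool_pos: [0.5601, 0.3028, 0.3726]
tcp_rot: [2.599, 1.761, 0.023]
wrist_force: [1.2, 0.6, 1.8]
width: 0.272
grip_force: 0.0
```

Run:
```python
from m import *
u=np.array([.93,-.367]);u/=np.hypot(*u);pv=np.array([.5460,.3045])
c=cam("wrist")
b=np.r_[pv,.105]
print("ON",proj(c,b+np.r_[u*.0217,0]),"OFF",proj(c,b-np.r_[u*.0217,0]))
p=proj(c,b)[0].astype(int);x0,y0=max(p[0]-60,0),max(p[1]-60,0)
print(x0,y0);cv2.imwrite("pics/w3.png",cv2.resize(np.ascontiguousarray(c["pixels"][y0:y0+120,x0:x0+120,::-1]),(480,480)))
```

```text
ON [[324.553687   209.62787585]] OFF [[267.3643241  209.99653063]]
235 149
```

View pics/w3.png

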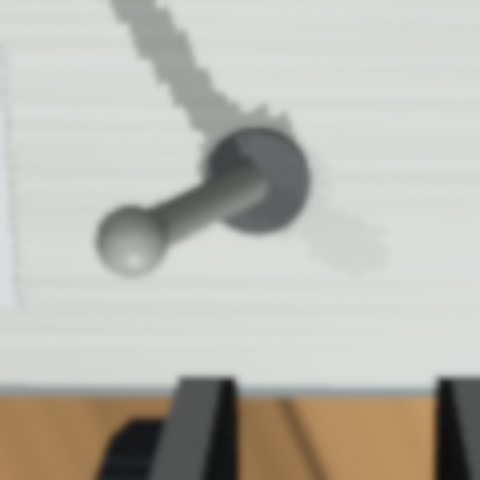

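The toggle now leans away from the posts (ball at about (268,209)), so it's OFF. Next, the cap: a close look from beside the plate.

Run:
```python
from m import *
goto(.55,-.35,.19,None,"platelook")
```

```text
platelook t 5.08 turn 0 or 0.0 shift [-609.5  233.1    3. ] rows>= 16 q6 0.84 tip [0.5595 0.3025 0.1966] yaw -0.38 tilt -0.99993
```

{"name": "drive_tool", "arguments": {"increments": [{"delta_pos":[-38,14.5,0],"turn":0,"jaw":1},{"delta_pos":[-38,14.5,0],"turn":0,"jaw":1},{"delta_pos":[-38,14.5,0],"turn":0,"jaw":1},{"delta_pos":[-38,14.5,0],"turn":0,"jaw":1},{"delta_pos":[-38,14.5,0],"turn":0,"jaw":1},{"delta_pos":[-38,14.5,0],"turn":0,"jaw":1},{"delta_pos":[-38,14.5,0],"turn":0,"jaw":1},{"delta_pos":[-38,14.5,0],"turn":0,"jaw":1}]}}

```text
time: 5.75
tool_pos: [0.5521, -0.0256, 0.3624]
tcp_rot: [-2.6, -1.762, 0.0]
wrist_force: [0.5, -0.7, -0.7]
width: 1.001
grip_force: 0.0
```

{"name": "drive_tool", "arguments": {"increments": [{"delta_pos":[-38,14.5,0],"turn":0,"jaw":1},{"delta_pos":[-38,14.5,0],"turn":0,"jaw":1},{"delta_pos":[-38,14.5,0],"turn":0,"jaw":1},{"delta_pos":[-38,14.5,0],"turn":0,"jaw":1},{"delta_pos":[-38,14.5,0],"turn":0,"jaw":1},{"delta_pos":[-38,14.5,0],"turn":0,"jaw":1},{"delta_pos":[-38,14.5,0],"turn":0,"jaw":1},{"delta_pos":[-38,14.5,0],"turn":0,"jaw":1}]}}

```text
time: 6.42
tool_pos: [0.5472, -0.3509, 0.3622]
tcp_rot: [-2.6, -1.761, 0.0]
wrist_force: [1.3, 0.2, 0.4]
width: 1.001
grip_force: 0.0
```

{"name": "drive_tool", "arguments": {"increments": [{"delta_pos":[0,0,0],"turn":0,"jaw":1},{"delta_pos":[0,0,0],"turn":0,"jaw":1},{"delta_pos":[0,0,0],"turn":0,"jaw":1}]}}

```text
time: 6.67
tool_pos: [0.5475, -0.3491, 0.3619]
tcp_rot: [-2.6, -1.76, 0.0]
wrist_force: [0.3, -0.0, -0.5]
width: 1.001
grip_force: 0.0
```

Run:
```python
from m import *
c=cam("wrist");save(c,"w4.png")
goto(.58,-.276,.03,None,"plate")
h=hsv(c)
br=(h[...,0]>18)&(h[...,0]<30)&(h[...,1]>130)&(h[...,2]>150)
for b in blobs(c,br,400,20000): print("brass?",b[0].round(1),b[1],onplane(c,b[0],.046).round(4))
bl=(h[...,2]<60)
for b in blobs(c,bl,3000,60000):
    k=cv2.convexHull(b[2].astype(np.float32));r=cv2.minAreaRect(k)
    print("black",b[0].round(1),b[1],[x for x in np.round(r[0],1)],np.round(r[1],1),r[2])
print(proj(c,[[.5807,-.2762,.02]]))
```

```text
plate t 6.72 turn 0 or 0.0 shift [ 79.    3.4 159.1] rows>= 5 q6 -0.23 tip [ 0.5477 -0.3484  0.189 ] yaw -0.38 tilt -1.0
brass? [303.6  97.9] 1351 [[ 0.5641 -0.2748  0.046 ]]
black [321.5  83.6] 12263 [np.float64(321.3), np.float64(86.5)] [143.5 143.9] 8.746162414550781
black [348.8 345.1] 42491 [np.float64(318.5), np.float64(298.0)] [202. 637.] 90.0
[[322.52779008  92.3055058 ]]
```

View pics/w4.png

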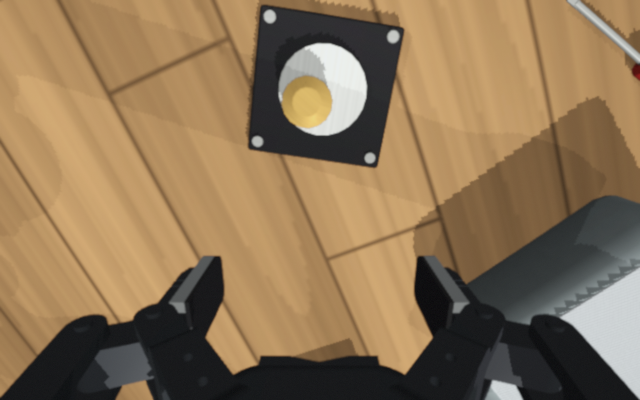

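Wrist view: the plate electrode is at (324,89), its four screws at (270,17), (393,36), (370,158) and (257,142), and the cap's top is at about (309,97).

Run:
```python
from m import *
c=cam("wrist");t=cam("top");s=cam("scene")
h=hsv(c)
# screws
m=(h[...,1]<60)&(h[...,2]>110);m[170:]=0
sc=[b[0] for b in blobs(c,m,40,400)];print(np.round(sc,1).tolist())
S=onplane(c,sc,.013)[:,:2];print("screws",S.round(4).tolist(),"mean",S.mean(0).round(4))
# electrode hull (bright + brass + shaded) inside the board
e=((h[...,2]>75));e[:,:275]=0;e[:,372:]=0;e[:38]=0;e[140:]=0
b=max(blobs(c,e,1000,20000),key=lambda b:b[1])
k=cv2.convexHull(b[2].astype(np.float32));el=cv2.fitEllipse(k);print("ell",el)
P=onplane(c,k[:,0],.02)[:,:2];print("elec",cv2.minEnclosingCircle(P.astype(np.float32)),onplane(c,el[0],.02).round(4))
for n,cc,p in(("w",c,(309,97)),("t",t,(454.4,212.2)),("s",s,(189.5,253))):
    hh=hsv(cc);m=(hh[...,0]>15)&(hh[...,0]<32)&(hh[...,1]>110)&(hh[...,2]>120)
    q=np.zeros(m.shape,bool);x,y=map(int,p);q[y-32:y+32,x-32:x+32]=1
    bb=max(blobs(cc,m&q,30),key=lambda b:b[1] if np.hypot(*(b[0]-p))<15 else 0)
    k=cv2.convexHull(bb[2].astype(np.float32));W=onplane(cc,k[:,0],.040)[:,:2].astype(np.float32)
    print(n,"cap",bb[0].round(1),bb[1],onplane(cc,bb[0],.036).round(4),cv2.minEnclosingCircle(W))
    p2=bb[0]; 
    if n=="w":pw=p2
    if n=="t":print("tri w-t",tri(c,pw,t,p2))
    if n=="s":print("tri w-s",tri(c,pw,s,p2))
```

```text
[[269.6, 17.0], [392.9, 37.1], [257.0, 141.8], [369.6, 158.4]]
screws [[0.5613, -0.1994], [0.6562, -0.2547], [0.5057, -0.2943], [0.601, -0.3497]] mean [ 0.5811 -0.2745]
ell ((322.3172302246094, 89.75048828125), (89.94007110595703, 93.78278350830078), 7.504186153411865)
elec ((0.5807898044586182, -0.27473223209381104), 0.04105890914797783) [[ 0.5815 -0.2734  0.02  ]]
w cap [306.3 102.4] 1954 [[ 0.5646 -0.2783  0.036 ]] ((0.5644020438194275, -0.2789815664291382), 0.021437549963593483)
t cap [454.2 212.2] 288 [[ 0.5647 -0.2797  0.036 ]] ((0.563738226890564, -0.2785153090953827), 0.020952314138412476)
tri w-t (array([ 0.56445173, -0.27849571,  0.03976196]), np.float64(0.0006544511953424653))
s cap [188.6 251.4] 352 [[ 0.5633 -0.2818  0.036 ]] ((0.5667811036109924, -0.2804147005081177), 0.025914940983057022)
tri w-s (array([ 0.56516294, -0.27976849,  0.04009006]), np.float64(0.0030084659685670136))
```

{"name": "drive_tool", "arguments": {"increments": [{"delta_pos":[35,-5,0],"turn":0,"jaw":1},{"delta_pos":[35.5,-5,0],"turn":0,"jaw":1},{"delta_pos":[0,0,35],"turn":0,"jaw":1},{"delta_pos":[0,0,35],"turn":0,"jaw":1},{"delta_pos":[0,0,35],"turn":0,"jaw":1},{"delta_pos":[0,0,25],"turn":0,"jaw":1},{"delta_pos":[0,0,0],"turn":0,"jaw":1}]}}

```text
time: 7.45
tool_pos: [0.5619, -0.277, 0.2261]
tcp_rot: [-2.59, -1.759, 0.009]
wrist_force: [-2.0, 0.3, -1.2]
width: 1.003
grip_force: 0.0
```

Run:
```python
from m import *
goto(.5645,-.279,.023,None,"cap");save(cam("wrist"),"w5.png")
```

```text
cap t 7.45 turn 0 or 0.0 shift [-0.9  3.5 30.1] rows>= 1 q6 -0.12 tip [ 0.5619 -0.277   0.0531] yaw -0.378 tilt -0.99993
```

View pics/w5.png

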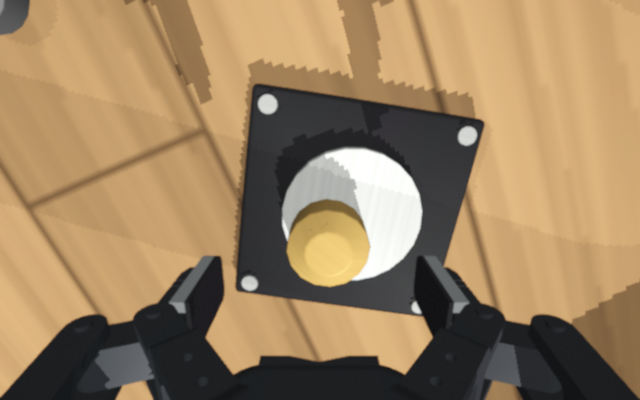

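The cap is between the open fingers at (327,245), so I lower and close.

{"name": "drive_tool", "arguments": {"increments": [{"delta_pos":[-1,3,15],"turn":0,"jaw":1},{"delta_pos":[0,0,12],"turn":0,"jaw":1},{"delta_pos":[0,0,0],"turn":0,"jaw":1},{"delta_pos":[0,0,0],"turn":0,"jaw":-1},{"delta_pos":[0,0,0],"turn":0,"jaw":-1},{"delta_pos":[0,0,0],"turn":0,"jaw":-1},{"delta_pos":[0,0,0],"turn":0,"jaw":-1},{"delta_pos":[0,0,0],"turn":0,"jaw":-1}], "grip_force": 50}}

```text
time: 8.17
tool_pos: [0.5674, -0.2824, 0.2073]
tcp_rot: [2.6, 1.761, 0.001]
wrist_force: [-1.7, 0.1, 4.2]
width: 0.476
grip_force: 49.7
```

Run:
```python
from m import *
goto(.5645,-.279,.023,None,"cap");goto(.43,-.235,.12,None,"capbench");s=bot.read_state();print(s["width"],s["grip_force"],s["wrist_force"])
```

```text
cap t 8.17 turn 0 or 0.0 shift [ 2.1 -4.  11.3] rows>= 1 q6 -0.12 tip [ 0.5674 -0.2824  0.0343] yaw -0.38 tilt -1.0
capbench t 8.17 turn 0 or 0.0 shift [  -6.9 -145.1  -85.9] rows>= 5 q6 -0.12 tip [ 0.5674 -0.2824  0.0343] yaw -0.38 tilt -1.0
0.4764135687821437 49.708690010011196 [-1.66065197  0.13392989  4.15826159]
```

The grip is a bit high on the cap, so I regrip 12 mm lower.

{"name": "drive_tool", "arguments": {"increments": [{"delta_pos":[0,0,0],"turn":0,"jaw":0.3},{"delta_pos":[0,0,0],"turn":0,"jaw":0.3},{"delta_pos":[0,0,11],"turn":0,"jaw":0.3},{"delta_pos":[0,0,0],"turn":0,"jaw":0.3},{"delta_pos":[0,0,0],"turn":0,"jaw":-1},{"delta_pos":[0,0,0],"turn":0,"jaw":-1},{"delta_pos":[0,0,0],"turn":0,"jaw":-1},{"delta_pos":[0,0,0],"turn":0,"jaw":-1}], "grip_force": 50}}

```text
time: 8.83
tool_pos: [0.5669, -0.282, 0.1941]
tcp_rot: [-2.6, -1.761, 0.001]
wrist_force: [0.1, -0.0, -2.5]
width: 0.493
grip_force: 50.8
```

{"name": "drive_tool", "arguments": {"increments": [{"delta_pos":[0,0,0],"turn":0,"jaw":-1},{"delta_pos":[0,0,0],"turn":0,"jaw":-1}]}}

```text
time: 9.0
tool_pos: [0.567, -0.2821, 0.1944]
tcp_rot: [-2.601, -1.762, 0.0]
wrist_force: [-0.1, -0.1, -2.6]
width: 0.494
grip_force: 50.8
```

{"name": "drive_tool", "arguments": {"increments": [{"delta_pos":[0,0,-20],"turn":0,"jaw":-1},{"delta_pos":[0,0,-30],"turn":0,"jaw":-1},{"delta_pos":[0,0,-30],"turn":0,"jaw":-1},{"delta_pos":[-2,-36,0],"turn":0,"jaw":-1},{"delta_pos":[-2,-36,0],"turn":0,"jaw":-1},{"delta_pos":[-2,-36,0],"turn":0,"jaw":-1},{"delta_pos":[-1,-36,0],"turn":0,"jaw":-1},{"delta_pos":[0,0,0],"turn":0,"jaw":-1}]}}

```text
time: 9.67
tool_pos: [0.4237, -0.2316, 0.2714]
tcp_rot: [-2.592, -1.755, 0.008]
wrist_force: [-0.8, 0.4, -3.0]
width: 0.493
grip_force: 51.6
```

{"name": "drive_tool", "arguments": {"increments": [{"delta_pos":[0,0,30],"turn":0,"jaw":-1},{"delta_pos":[0,0,30],"turn":0,"jaw":-1},{"delta_pos":[0,0,25],"turn":0,"jaw":-1},{"delta_pos":[0,0,0],"turn":0,"jaw":-1},{"delta_pos":[0,0,0],"turn":0,"jaw":-1}]}}

```text
time: 10.08
tool_pos: [0.43, -0.2348, 0.1885]
tcp_rot: [-2.598, -1.76, 0.003]
wrist_force: [-0.1, -0.1, -1.6]
width: 0.488
grip_force: 51.8
```

Run:
```python
from m import *
goto(.43,-.235,.002,None,"capbench");s=bot.read_state();print(s["width"],s["grip_force"],s["wrist_force"])
```

```text
capbench t 10.08 turn 0 or 0.0 shift [-0.2  0.2 13.5] rows>= 1 q6 -0.17 tip [ 0.43   -0.2348  0.0155] yaw -0.38 tilt -0.99999
0.48833665222186856 51.78373456466943 [-0.09672776 -0.09369407 -1.60147543]
```

{"name": "drive_tool", "arguments": {"increments": [{"delta_pos":[0,0,7],"turn":0,"jaw":-1},{"delta_pos":[0,0,6.5],"turn":0,"jaw":-1},{"delta_pos":[0,0,0],"turn":0,"jaw":-1},{"delta_pos":[0,0,0],"turn":0,"jaw":-1},{"delta_pos":[0,0,0],"turn":0,"jaw":0.5},{"delta_pos":[0,0,0],"turn":0,"jaw":1},{"delta_pos":[0,0,0],"turn":0,"jaw":1},{"delta_pos":[0,0,-20],"turn":0,"jaw":1}]}}

```text
time: 10.75
tool_pos: [0.4292, -0.2343, 0.1937]
tcp_rot: [-2.596, -1.759, 0.004]
wrist_force: [-0.7, 0.1, -0.4]
width: 0.997
grip_force: 0.0
```

{"name": "drive_tool", "arguments": {"increments": [{"delta_pos":[0,0,-40],"turn":0,"jaw":1},{"delta_pos":[0,0,-40],"turn":0,"jaw":1},{"delta_pos":[0,0,-40],"turn":0,"jaw":1},{"delta_pos":[0,0,0],"turn":0,"jaw":1}]}}

```text
time: 11.08
tool_pos: [0.434, -0.2372, 0.3258]
tcp_rot: [2.588, 1.754, 0.011]
wrist_force: [1.6, -0.2, 0.5]
width: 1.002
grip_force: 0.0
```

```bash
cat >> m.py <<'E'
def disc(c,guess,z=.016,lo=90,hi=215,win=None,verbose=True):
    """grey disc whose top lies at height z near world guess xy; returns centre, diameter"""
    g=proj(c,[[*guess,z]])[0]; m=grey(c,lo,hi)
    best=None
    for b in blobs(c,m,80,30000):
        k=cv2.convexHull(b[2].astype(np.float32))[:,0]
        W=onplane(c,k,z)[:,:2].astype(np.float32)
        (x,y),r=cv2.minEnclosingCircle(W)
        if np.hypot(x-guess[0],y-guess[1])<.04 and .015<r<.045 and (best is None or b[1]>best[2]): best=((x,y),2*r,b[1],b[0])
    return best
E
python3 - <<'E'
from m import *
t=cam("top")
for n,g in dict(a=(.436,.059),b=(.56,-.056),c=(.5586,.089),d=(.4424,-.089)).items(): print(n,disc(t,g))
h=hsv(t);m=(h[...,0]>15)&(h[...,0]<32)&(h[...,1]>110)&(h[...,2]>120)
p=proj(t,[[.43,-.235,.03]])[0];print("cap expected",p)
# pre-look for disc a: hover 80 mm behind in tool x with yaw 
goto(.436,.059,.12,None,"a");goto(.436-.03,.059-.075,.12,None,"alook")
save(t,"t2.png")
E
```

```text
a ((0.4358461797237396, 0.059571072459220886), 0.06579182296991348, np.int32(723), array([295.43015214, 270.80082988]))
b ((0.5596126317977905, -0.055351465940475464), 0.05689404904842377, np.int32(526), array([349.36692015, 214.35931559]))
c ((0.5579068064689636, 0.08988895267248154), 0.04733484983444214, np.int32(356), array([282.86797753, 214.01123596]))
d ((0.44235825538635254, -0.08841732889413834), 0.03914429992437363, np.int32(257), array([364.26459144, 268.61089494]))
cap expected [433.66239478 275.18430421]
a t 11.13 turn 0 or 0.0 shift [ 275.7 -107.3   27.6] rows>= 8 q6 -0.17 tip [ 0.4331 -0.2367  0.1495] yaw -0.38 tilt -0.99992
alook t 11.13 turn 0 or 0.0 shift [ 194.9 -107.4   27.8] rows>= 6 q6 -0.17 tip [ 0.4331 -0.2367  0.1495] yaw -0.38 tilt -0.99992
```

View pics/t2.png

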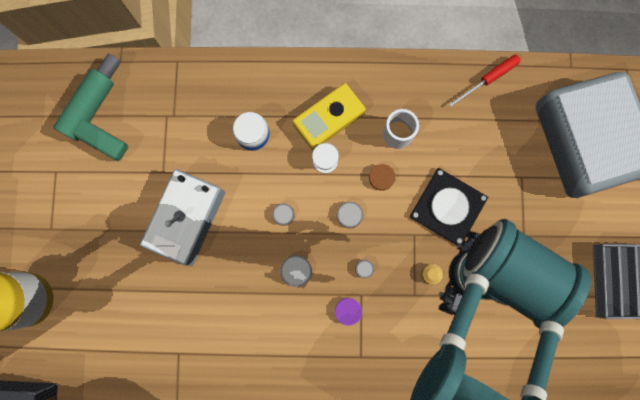

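The cap stands on the bench at (433,274), the plate is bare and all the discs are still in place. Next, disc a: look from close by.

{"name": "drive_tool", "arguments": {"increments": [{"delta_pos":[32.5,-18,4],"turn":0,"jaw":1},{"delta_pos":[32.5,-18,4],"turn":0,"jaw":1},{"delta_pos":[32.5,-18,4],"turn":0,"jaw":1},{"delta_pos":[32.5,-18,4],"turn":0,"jaw":1},{"delta_pos":[32.5,-18,4],"turn":0,"jaw":1},{"delta_pos":[32.5,-18,4],"turn":0,"jaw":1},{"delta_pos":[0,0,0],"turn":0,"jaw":1},{"delta_pos":[0,0,0],"turn":0,"jaw":1}]}}

```text
time: 11.8
tool_pos: [0.4019, -0.0123, 0.2911]
tcp_rot: [-2.596, -1.768, 0.002]
wrist_force: [0.6, -0.1, -0.4]
width: 1.002
grip_force: 0.0
```

Run:
```python
from m import *
c=cam("wrist");save(c,"w6.png")
r=disc(c,(.436,.0595),lo=80);print(r)
goto(*r[0],-.004,None,"a")
```

```text
((0.4361729621887207, 0.06000461429357529), 0.06710463762283325, np.int32(7272), array([325.69691969,  88.42381738]))
a t 11.85 turn 0 or 0.0 shift [ 80.8   4.4 122.5] rows>= 4 q6 0.28 tip [ 0.4024 -0.0135  0.1185] yaw -0.377 tilt -1.0
```

{"name": "drive_tool", "arguments": {"increments": [{"delta_pos":[27,1.5,0],"turn":0,"jaw":1},{"delta_pos":[27,1.5,0],"turn":0,"jaw":1},{"delta_pos":[27,1.5,20],"turn":0,"jaw":1},{"delta_pos":[0,0,40],"turn":0,"jaw":1},{"delta_pos":[0,0,30],"turn":0,"jaw":1},{"delta_pos":[0,0,15],"turn":0,"jaw":1},{"delta_pos":[0,0,0],"turn":0,"jaw":1},{"delta_pos":[0,0,0],"turn":0,"jaw":1}]}}

```text
time: 12.52
tool_pos: [0.437, 0.0582, 0.1863]
tcp_rot: [-2.602, -1.759, 0.004]
wrist_force: [-0.4, 0.0, -0.1]
width: 1.001
grip_force: 0.0
```

Run:
```python
from m import *
goto(.4361,.0598,-.004,None,"a"); print(bot.read_state()["wrist_force"])
```

```text
a t 12.52 turn 0 or 0.0 shift [ 1.2 -1.4 17.3] rows>= 1 q6 0.46 tip [0.437  0.0582 0.0133] yaw -0.382 tilt -1.0
[-0.42396413  0.03504768 -0.1473585 ]
```

{"name": "drive_tool", "arguments": {"increments": [{"delta_pos":[0.5,-1,9],"turn":0,"jaw":1},{"delta_pos":[0,0,7.5],"turn":0,"jaw":1},{"delta_pos":[0,0,0],"turn":0,"jaw":1},{"delta_pos":[0,0,0],"turn":0,"jaw":0.3},{"delta_pos":[0,0,0],"turn":0,"jaw":-1},{"delta_pos":[0,0,0],"turn":0,"jaw":-1},{"delta_pos":[0,0,0],"turn":0,"jaw":-1},{"delta_pos":[0,0,0],"turn":0,"jaw":-1}], "grip_force": 60}}

```text
time: 13.18
tool_pos: [0.4367, 0.0603, 0.1718]
tcp_rot: [2.6, 1.762, 0.001]
wrist_force: [-2.1, -1.1, 4.8]
width: 0.77
grip_force: 66.2
```

{"name": "drive_tool", "arguments": {"increments": [{"delta_pos":[0,0,-15],"turn":0,"jaw":-1},{"delta_pos":[0,0,-30],"turn":0,"jaw":-1},{"delta_pos":[0,0,-35],"turn":0,"jaw":-1},{"delta_pos":[0,0,0],"turn":0,"jaw":-1},{"delta_pos":[0,0,0],"turn":0,"jaw":-1}]}}

```text
time: 13.6
tool_pos: [0.4376, 0.0605, 0.2532]
tcp_rot: [2.598, 1.76, 0.009]
wrist_force: [0.8, -0.6, -3.4]
width: 0.766
grip_force: 68.8
```

Run:
```python
from m import *
goto(.581,-.2746,.08,None,"plate");save(cam("wrist"),"w7.png"); s=bot.read_state();print(s["wrist_force"],s["width"],s["grip_force"])
```

```text
plate t 13.6 turn 0 or 0.0 shift [-258.1  257.3    1. ] rows>= 9 q6 0.46 tip [0.4376 0.0605 0.0802] yaw -0.38 tilt -0.99998
[-0.64762559 -0.70283213 -4.1773505 ] 0.767070993394541 68.81718635559082
```

View pics/w7.png

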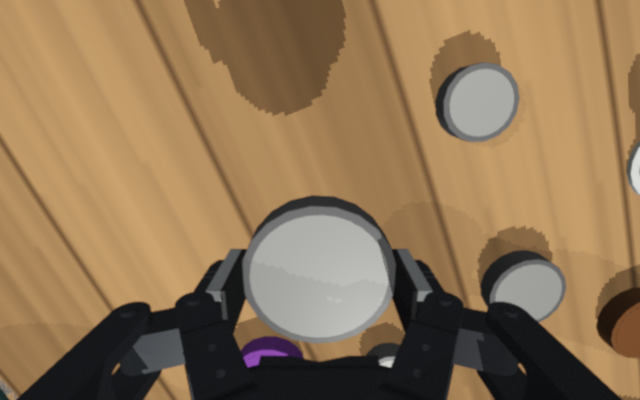

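Disc a is held level at (320,273). Measuring its offset in the hand, then carrying it to the plate.

```bash
cat >> m.py <<'E'
def held(c,dz,lo=80,hi=235):
    s=bot.read_state();p=s["tool_pos"]; r=disc(c,p[:2],z=p[2]-.173+dz,lo=lo,hi=hi)
    off=np.array(r[0])-p[:2]; print("held off world mm",(off*1e3).round(2),"tool",(totool([*off,0])*1e3).round(2),"diam",round(r[1],4),r[3].round(1)); return off
E
python3 - <<'E'
from m import *
held(cam("wrist"),.0172)
E
```

```text
held off world mm [ 1.92 -0.45] tool [ 0.29  1.95 -0.  ] diam 0.0674 [317.3 274.3]
```

{"name": "drive_tool", "arguments": {"increments": [{"delta_pos":[-30,30,-1],"turn":0,"jaw":-1},{"delta_pos":[-29,29,0],"turn":0,"jaw":-1},{"delta_pos":[-29,29,0],"turn":0,"jaw":-1},{"delta_pos":[-29,29,0],"turn":0,"jaw":-1},{"delta_pos":[-29,29,0],"turn":0,"jaw":-1},{"delta_pos":[-29,29,0],"turn":0,"jaw":-1},{"delta_pos":[-29,29,0],"turn":0,"jaw":-1},{"delta_pos":[-29,29,0],"turn":0,"jaw":-1}]}}

```text
time: 14.37
tool_pos: [0.5652, -0.2433, 0.2485]
tcp_rot: [-2.597, -1.759, 0.004]
wrist_force: [0.8, 0.5, -2.3]
width: 0.769
grip_force: 68.6
```

{"name": "drive_tool", "arguments": {"increments": [{"delta_pos":[-25,25,0],"turn":0,"jaw":-1},{"delta_pos":[0,0,0],"turn":0,"jaw":-1},{"delta_pos":[0,0,0],"turn":0,"jaw":-1},{"delta_pos":[0,0,0],"turn":0,"jaw":-1}]}}

```text
time: 14.7
tool_pos: [0.5787, -0.2738, 0.2487]
tcp_rot: [-2.597, -1.758, 0.004]
wrist_force: [-0.7, 0.2, -3.6]
width: 0.769
grip_force: 68.8
```

Run:
```python
from m import *
o=held(cam("wrist"),.0172); goto(*(np.array([.581,-.2746])-o),.022,None,"place"); s=bot.read_state();print(s["wrist_force"],s["width"],s["grip_force"])
```

```text
held off world mm [ 0.76 -0.53] tool [-0.21  0.9  -0.  ] diam 0.0681 [317.4 274.1]
place t 14.75 turn 0 or 0.0 shift [-0.3  2.1 54.1] rows>= 2 q6 -0.1 tip [ 0.5786 -0.2731  0.0761] yaw -0.38 tilt -0.99999
[ 0.10812925 -0.07345641 -2.03511212] 0.7682844575279749 68.76123189926147
```

{"name": "drive_tool", "arguments": {"increments": [{"delta_pos":[-0.3,2,20],"turn":0,"jaw":-1},{"delta_pos":[0,0,20],"turn":0,"jaw":-1},{"delta_pos":[0,0,10],"turn":0,"jaw":-1},{"delta_pos":[0,0,0],"turn":0,"jaw":-1},{"delta_pos":[0,0,0],"turn":0,"jaw":-1},{"delta_pos":[0,0,0],"turn":0,"jaw":-1}]}}

```text
time: 15.25
tool_pos: [0.582, -0.2749, 0.2024]
tcp_rot: [2.6, 1.762, 0.001]
wrist_force: [-0.4, -0.5, -2.4]
width: 0.763
grip_force: 68.8
```

Run:
```python
from m import *
goto(.581-.0005,-.2746+.0005,.0188,None,"place"); s=bot.read_state();print(s["wrist_force"],s["width"])
```

```text
place t 15.25 turn 0 or 0.0 shift [ 0.2 -1.7 10.6] rows>= 1 q6 -0.1 tip [ 0.582  -0.2749  0.0294] yaw -0.379 tilt -1.0
[-0.38644126 -0.48052843 -2.44028495] 0.7629523465785216
```

{"name": "drive_tool", "arguments": {"increments": [{"delta_pos":[0,-1.2,6],"turn":0,"jaw":-1},{"delta_pos":[0,0,4],"turn":0,"jaw":-1},{"delta_pos":[0,0,0],"turn":0,"jaw":-1},{"delta_pos":[0,0,0],"turn":0,"jaw":-1}]}}

```text
time: 15.58
tool_pos: [0.5807, -0.275, 0.192]
tcp_rot: [2.601, 1.761, 0.001]
wrist_force: [0.1, 0.3, -1.3]
width: 0.77
grip_force: 68.9
```

Run:
```python
from m import *
o=held(cam("wrist"),.0172);goto(.581-.0005,-.2746+.0005,.0188,None,"place"); s=bot.read_state();print(s["wrist_force"],s["width"])
```

```text
Traceback (most recent call last):
  File "m.py", line 25, in held
    off=np.array(r[0])-p[:2]; print("held off world mm",(off*1e3).round(2),"tool",(totool([*off,0])*1e3).round(2),"diam",round(r[1],4),r[3].round(1)); return off
                 ~^^^
TypeError: 'NoneType' object is not subscriptable
```

Height is right. Release and back off up and to the side.

{"name": "drive_tool", "arguments": {"increments": [{"delta_pos":[0,0,0],"turn":0,"jaw":0.8},{"delta_pos":[0,0,0],"turn":0,"jaw":1},{"delta_pos":[0,0,0],"turn":0,"jaw":1},{"delta_pos":[0,0,-20],"turn":0,"jaw":1},{"delta_pos":[0,0,-40],"turn":0,"jaw":1},{"delta_pos":[-35,0,-30],"turn":0,"jaw":1},{"delta_pos":[-30,0,0],"turn":0,"jaw":1},{"delta_pos":[0,0,0],"turn":0,"jaw":1}]}}

```text
time: 16.3
tool_pos: [0.5576, -0.3366, 0.2831]
tcp_rot: [2.596, 1.754, 0.001]
wrist_force: [-0.0, 0.9, -1.2]
width: 1.004
grip_force: 0.0
```

Run:
```python
from m import *
c=cam("wrist");save(c,"w8.png")
h=hsv(c);print(h[proj(c,[[.581,-.2746,.036]])[0].astype(int)[1],proj(c,[[.581,-.2746,.036]])[0].astype(int)[0]])
for hi in(190,200,210):
    print(hi,disc(c,(.581,-.2746),z=.036,lo=80,hi=hi))
t=cam("top")
for n,g in dict(b=(.56,-.056),c=(.5586,.089),d=(.4424,-.089)).items(): print(n,disc(t,g))
```

```text
[ 30   6 179]
190 ((0.581568717956543, -0.27424177527427673), 0.07519286125898361, np.int32(9182), array([310.71901547, 108.5910477 ]))
200 ((0.581568717956543, -0.27424177527427673), 0.07519286125898361, np.int32(10510), array([312.18154139, 105.04291151]))
210 ((0.581568717956543, -0.27424177527427673), 0.07519286125898361, np.int32(10623), array([312.06034077, 105.32985032]))
b ((0.5597757697105408, -0.055499181151390076), 0.056498315185308456, np.int32(511), array([349.46966732, 214.12915851]))
c ((0.5586488246917725, 0.08975537121295929), 0.04692981019616127, np.int32(359), array([282.81337047, 213.93871866]))
d ((0.44235825538635254, -0.08841732889413834), 0.03914429992437363, np.int32(257), array([364.26459144, 268.61089494]))
```

View pics/w8.png

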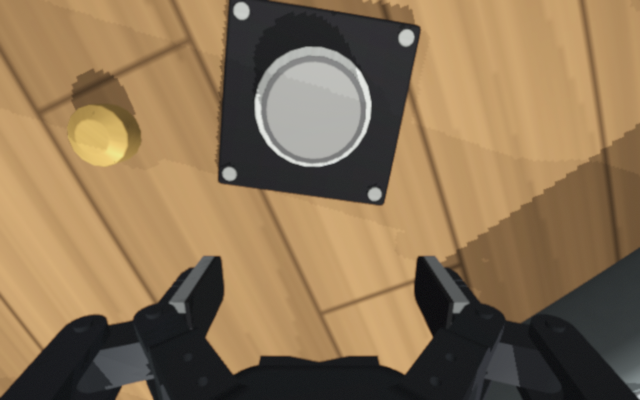

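The disc sits concentric on the electrode at (313,107), with the cap on the bench at (103,135). Next, disc b.

Run:
```python
from m import *
goto(.5597,-.0555,.08,None,"b")
t=cam("top");h=hsv(t);
for n,m in(("brown",(h[...,0]<12)&(h[...,1]>150)&(h[...,2]<170)),("purple",(h[...,0]>130)&(h[...,0]<160)&(h[...,1]>100))):
    print(n,[(onplane(t,b[0],.014)[0].round(3).tolist(),int(b[1])) for b in blobs(t,m,150,900)])
```

```text
b t 16.4 turn 0 or 0.0 shift [ 258.5 -101.4   26.4] rows>= 7 q6 -0.2 tip [ 0.5573 -0.3331  0.1065] yaw -0.382 tilt -1.0
brown []
purple [([0.351, -0.054, 0.014], 563)]
```

{"name": "drive_tool", "arguments": {"increments": [{"delta_pos":[37,-14.5,0],"turn":0,"jaw":1},{"delta_pos":[37,-14.5,0],"turn":0,"jaw":1},{"delta_pos":[37,-14.5,0],"turn":0,"jaw":1},{"delta_pos":[37,-14.5,0],"turn":0,"jaw":1},{"delta_pos":[37,-14.5,0],"turn":0,"jaw":1},{"delta_pos":[37,-14.5,5],"turn":0,"jaw":1},{"delta_pos":[36.5,-14.5,20],"turn":0,"jaw":1},{"delta_pos":[0,0,0],"turn":0,"jaw":1}]}}

```text
time: 17.12
tool_pos: [0.5567, -0.0497, 0.2508]
tcp_rot: [-2.59, -1.765, 0.006]
wrist_force: [-1.3, 0.3, -0.2]
width: 0.999
grip_force: 0.0
```

{"name": "drive_tool", "arguments": {"increments": [{"delta_pos":[0,0,0],"turn":0,"jaw":1},{"delta_pos":[0,0,0],"turn":0,"jaw":1}]}}

```text
time: 17.28
tool_pos: [0.559, -0.0556, 0.254]
tcp_rot: [-2.598, -1.764, 0.002]
wrist_force: [0.4, -0.2, 0.1]
width: 0.999
grip_force: 0.0
```

Run:
```python
from m import *
c=cam("wrist");r=disc(c,(.5597,-.0555),lo=80);print(r)
goto(*(r[0] if r else (.5597,-.0555)),-.0015,None,"b")
```

```text
((0.5603365302085876, -0.05473073944449425), 0.05720960721373558, np.int32(5314), array([319.63530297, 211.14678209]))
b t 17.33 turn 0 or 0.0 shift [ 2.1  0.3 83.2] rows>= 3 q6 0.23 tip [ 0.5594 -0.0565  0.0817] yaw -0.379 tilt -1.0
```

{"name": "drive_tool", "arguments": {"increments": [{"delta_pos":[1.5,0,35],"turn":0,"jaw":1},{"delta_pos":[0,0,30],"turn":0,"jaw":1},{"delta_pos":[0,0,12],"turn":0,"jaw":1},{"delta_pos":[0,0,0],"turn":0,"jaw":1},{"delta_pos":[0,0,5],"turn":0,"jaw":1},{"delta_pos":[0,0,0],"turn":0,"jaw":1},{"delta_pos":[0,0,0],"turn":0,"jaw":1}]}}

```text
time: 17.92
tool_pos: [0.5609, -0.0557, 0.1744]
tcp_rot: [2.6, 1.76, 0.003]
wrist_force: [0.5, -0.3, -0.1]
width: 1.001
grip_force: 0.0
```

{"name": "drive_tool", "arguments": {"increments": [{"delta_pos":[0,0,0],"turn":0,"jaw":0.3},{"delta_pos":[0,0,0],"turn":0,"jaw":-1},{"delta_pos":[0,0,0],"turn":0,"jaw":-1},{"delta_pos":[0,0,0],"turn":0,"jaw":-1},{"delta_pos":[0,0,0],"turn":0,"jaw":-1},{"delta_pos":[0,0,0],"turn":0,"jaw":-1}], "grip_force": 60}}

```text
time: 18.42
tool_pos: [0.5607, -0.0552, 0.1747]
tcp_rot: [2.599, 1.761, 0.003]
wrist_force: [-0.9, -1.9, 5.8]
width: 0.649
grip_force: 63.1
```

{"name": "drive_tool", "arguments": {"increments": [{"delta_pos":[0,0,-15],"turn":0,"jaw":-1},{"delta_pos":[0,0,-35],"turn":0,"jaw":-1},{"delta_pos":[0,0,-40],"turn":0,"jaw":-1},{"delta_pos":[0,0,0],"turn":0,"jaw":-1},{"delta_pos":[0,0,0],"turn":0,"jaw":-1},{"delta_pos":[0,0,0],"turn":0,"jaw":-1}]}}

```text
time: 18.92
tool_pos: [0.5594, -0.055, 0.2628]
tcp_rot: [-2.601, -1.762, 0.0]
wrist_force: [-0.2, 0.8, -2.5]
width: 0.648
grip_force: 64.7
```

Run:
```python
from m import *
c=cam("wrist");save(c,"w9.png");goto(.581,-.2746,.09,None,"plate"); s=bot.read_state();print(s["wrist_force"],s["width"],s["grip_force"])
o=held(c,.017);goto(*(np.array([.581,-.2746])-o),.09,None,"plate")
```

```text
plate t 18.97 turn 0 or 0.0 shift [-195.7  102.    -1.6] rows>= 6 q6 0.24 tip [ 0.5588 -0.055   0.0885] yaw -0.38 tilt -1.0
[-0.1684491   0.40517473 -3.35745852] 0.6511636783631064 64.65214848518372
held off world mm [1.92 0.93] tool [ 1.57  1.44 -0.  ] diam 0.0562 [317.2 272.1]
plate t 18.97 turn 0 or 0.0 shift [-197.3  100.6   -1.6] rows>= 6 q6 0.24 tip [ 0.5588 -0.055   0.0885] yaw -0.38 tilt -1.0
```

{"name": "drive_tool", "arguments": {"increments": [{"delta_pos":[-33,17,0],"turn":0,"jaw":-1},{"delta_pos":[-33,17,0],"turn":0,"jaw":-1},{"delta_pos":[-33,17,0],"turn":0,"jaw":-1},{"delta_pos":[-33,17,0],"turn":0,"jaw":-1},{"delta_pos":[-33,17,0],"turn":0,"jaw":-1},{"delta_pos":[-32,15.5,0],"turn":0,"jaw":-1},{"delta_pos":[0,0,20],"turn":0,"jaw":-1},{"delta_pos":[0,0,10],"turn":0,"jaw":-1}]}}

```text
time: 19.63
tool_pos: [0.5788, -0.2771, 0.2293]
tcp_rot: [-2.601, -1.755, 0.003]
wrist_force: [-0.0, 1.3, -2.9]
width: 0.648
grip_force: 64.6
```

{"name": "drive_tool", "arguments": {"increments": [{"delta_pos":[0,0,0],"turn":0,"jaw":-1},{"delta_pos":[0,0,0],"turn":0,"jaw":-1},{"delta_pos":[0,0,0],"turn":0,"jaw":-1},{"delta_pos":[0,0,0],"turn":0,"jaw":-1}]}}

```text
time: 19.97
tool_pos: [0.5804, -0.2743, 0.2332]
tcp_rot: [2.6, 1.764, 0.0]
wrist_force: [0.0, -0.4, -1.3]
width: 0.65
grip_force: 64.6
```

Run:
```python
from m import *
s=bot.read_state();print(s["wrist_force"],s["width"],s["grip_force"])
c=cam("wrist");save(c,"w10.png")
goto(.581-.0015,-.2746-.0008,.0377,None,"place(default off)")
o=held(c,.0143);goto(*(np.array([.581,-.2746])-o),.0377,None,"place")
```

```text
[ 0.00680089 -0.40353069 -1.30220658] 0.6497098020999957 64.55495953559875
place(default off) t 20.02 turn 0 or 0.0 shift [-1.2 -0.7 23. ] rows>= 1 q6 -0.1 tip [ 0.5806 -0.2745  0.0607] yaw -0.379 tilt -1.0
held off world mm [11.25  8.59] tool [1.214e+01 7.280e+00 1.000e-02] diam 0.0824 [318.9 249.1]
place t 20.02 turn 0 or 0.0 shift [-12.1  -6.9  23. ] rows>= 1 q6 -0.1 tip [ 0.5806 -0.2745  0.0607] yaw -0.379 tilt -1.0
```

{"name": "drive_tool", "arguments": {"increments": [{"delta_pos":[-1.2,-0.7,10],"turn":0,"jaw":-1},{"delta_pos":[0,0,8],"turn":0,"jaw":-1},{"delta_pos":[0,0,3.5],"turn":0,"jaw":-1},{"delta_pos":[0,0,0],"turn":0,"jaw":-1},{"delta_pos":[0,0,0],"turn":0,"jaw":-1},{"delta_pos":[0,0,0],"turn":0,"jaw":-1}]}}

```text
time: 20.52
tool_pos: [0.5788, -0.2761, 0.2109]
tcp_rot: [-2.6, -1.762, 0.0]
wrist_force: [0.3, 0.8, -2.0]
width: 0.649
grip_force: 64.5
```

Run:
```python
from m import *
goto(.581-.0015,-.2746-.0008,.0377,None,"place"); s=bot.read_state();print(s["wrist_force"],s["width"])
```

```text
place t 20.52 turn 0 or 0.0 shift [0.9 0.3 0.2] rows>= 1 q6 -0.1 tip [ 0.5788 -0.2761  0.0379] yaw -0.38 tilt -1.0
[ 0.34917611  0.83084711 -2.00914694] 0.6493464385574366
```

{"name": "drive_tool", "arguments": {"increments": [{"delta_pos":[0.5,0,0.8],"turn":0,"jaw":-1},{"delta_pos":[0,0,0],"turn":0,"jaw":-1},{"delta_pos":[0,0,0],"turn":0,"jaw":0.5},{"delta_pos":[0,0,0],"turn":0,"jaw":1},{"delta_pos":[0,0,0],"turn":0,"jaw":1},{"delta_pos":[0,0,-20],"turn":0,"jaw":1},{"delta_pos":[0,0,-40],"turn":0,"jaw":1},{"delta_pos":[-15,0,-30],"turn":0,"jaw":1}]}}

```text
time: 21.18
tool_pos: [0.5742, -0.288, 0.3014]
tcp_rot: [-2.598, -1.763, -0.001]
wrist_force: [2.3, -0.9, 1.0]
width: 1.002
grip_force: 0.0
```

{"name": "drive_tool", "arguments": {"increments": [{"delta_pos":[-40,0,0],"turn":0,"jaw":1},{"delta_pos":[0,0,0],"turn":0,"jaw":1},{"delta_pos":[0,0,0],"turn":0,"jaw":1},{"delta_pos":[0,0,0],"turn":0,"jaw":1}]}}

```text
time: 21.52
tool_pos: [0.5585, -0.3269, 0.3001]
tcp_rot: [-2.601, -1.76, -0.0]
wrist_force: [-0.6, 0.8, -0.1]
width: 0.998
grip_force: 0.0
```

Run:
```python
from m import *
c=cam("wrist");save(c,"w11.png")
g=cv2.cvtColor(c["pixels"],cv2.COLOR_RGB2GRAY)
for z in(.052,.036): print(z,proj(c,[[.581,-.2746,z]])[0].round(1),"r58",np.hypot(*(proj(c,[[.61,-.2746,z]])-proj(c,[[.581,-.2746,z]]))[0]))
x,y=proj(c,[[.581,-.2746,.052]])[0].astype(int)
cv2.imwrite("pics/w11c.png",cv2.resize(np.ascontiguousarray(c["pixels"][max(y-75,0):y+75,x-75:x+75,::-1]),(600,600)));print(x-75,max(y-75,0))
t=cam("top")
for n,gg in dict(c=(.5586,.089),d=(.4424,-.089)).items(): print(n,disc(t,gg))
goto(.5584,.0898,.1,None,"c");goto(.4424,-.0886,.1,None,"d")
```

```text
0.052 [319.9 126.8] r58 45.54686623596131
0.036 [319.8 124.9] r58 42.44808399288878
244 51
c ((0.5586350560188293, 0.08968650549650192), 0.04685971885919571, np.int32(358), array([282.83798883, 213.92178771]))
d ((0.44235825538635254, -0.08841732889413834), 0.03914429992437363, np.int32(258), array([364.28294574, 268.58139535]))
c t 21.62 turn 0 or 0.0 shift [ 386.1 -154.3   27.1] rows>= 11 q6 -0.19 tip [ 0.5587 -0.326   0.1265] yaw -0.38 tilt -1.0
d t 21.62 turn 0 or 0.0 shift [ 177.4 -196.    27. ] rows>= 7 q6 -0.19 tip [ 0.5587 -0.326   0.1265] yaw -0.38 tilt -1.0
```

View pics/w11c.png

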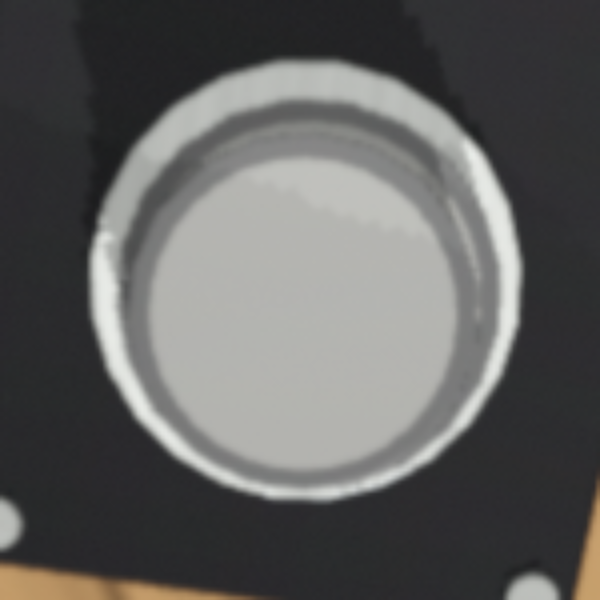

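Disc b is nearly concentric in the crop. I'm checking the centring numerically, with no further viewing.

```bash
cat >> m.py <<'E'
def circ(c,pts,z):
    W=onplane(c,pts,z)[:,:2]; A=np.c_[2*W,np.ones(len(W))]; s=np.linalg.lstsq(A,(W**2).sum(1),rcond=None)[0]
    return s[:2].round(4),round(2*np.sqrt(s[2]+s[0]**2+s[1]**2),4)
def pile(c,ztop,xy=(.581,-.2746)):
    h=hsv(c);g=proj(c,[[*xy,ztop]])[0];x,y=g.astype(int)
    e=(h[...,2]>75).astype(np.uint8);w=np.zeros_like(e);w[max(y-72,0):y+58,x-62:x+62]=1
    q=np.zeros_like(e);cv2.circle(q,(x,y-6),62,1,-1)
    n,l=cv2.connectedComponents(e&q);m=(l==l[y,x]).astype(np.uint8)
    k=cv2.convexHull(max(cv2.findContours(m,0,1)[0],key=len))[:,0].astype(float); print("electrode",circ(c,k,.02))
    f=((np.abs(h[...,2]-np.median(h[y-5:y+6,x-5:x+6,2]))<22)).astype(np.uint8)&q
    f=cv2.morphologyEx(f,cv2.MORPH_OPEN,np.ones((5,5),np.uint8));n,l=cv2.connectedComponents(f);m=(l==l[y,x]).astype(np.uint8)
    k=cv2.convexHull(max(cv2.findContours(m,0,1)[0],key=len))[:,0].astype(float); print("top face",circ(c,k,ztop))
E
python3 - <<'E'
from m import *
pile(cam("wrist"),.052)
E
```

```text
electrode (array([ 0.5812, -0.2746]), np.float64(0.0806))
top face (array([ 0.5799, -0.2763]), np.float64(0.0495))
```

{"name": "drive_tool", "arguments": {"increments": [{"delta_pos":[38,-15,0],"turn":0,"jaw":1},{"delta_pos":[38,-15,0],"turn":0,"jaw":1},{"delta_pos":[38,-15,0],"turn":0,"jaw":1},{"delta_pos":[38,-15,0],"turn":0,"jaw":1},{"delta_pos":[38,-15,0],"turn":0,"jaw":1},{"delta_pos":[38,-15,0],"turn":0,"jaw":1},{"delta_pos":[38,-15,0],"turn":0,"jaw":1},{"delta_pos":[38,-15,0],"turn":0,"jaw":1}]}}

```text
time: 22.33
tool_pos: [0.5594, 0.0027, 0.3]
tcp_rot: [-2.6, -1.763, 0.001]
wrist_force: [0.1, 0.6, 0.2]
width: 1.006
grip_force: 0.0
```

{"name": "drive_tool", "arguments": {"increments": [{"delta_pos":[38,-16,20],"turn":0,"jaw":1},{"delta_pos":[38,-17,20],"turn":0,"jaw":1},{"delta_pos":[0,0,0],"turn":0,"jaw":1},{"delta_pos":[0,0,0],"turn":0,"jaw":1},{"delta_pos":[0,0,0],"turn":0,"jaw":1}]}}

```text
time: 22.75
tool_pos: [0.5576, 0.0756, 0.2639]
tcp_rot: [-2.599, -1.765, 0.002]
wrist_force: [0.1, -0.1, -0.2]
width: 0.998
grip_force: 0.0
```

Run:
```python
from m import *
c=cam("wrist");r=disc(c,(.5586,.0897),lo=80);print(r)
goto(*(r[0] if r else (.5586,.0897)),.001,None,"c")
```

```text
((0.5597062110900879, 0.09110763669013977), 0.04699217155575752, np.int32(3495), array([312.03862661, 187.92932761]))
c t 22.8 turn 0 or 0.0 shift [15.7 -4.5 90.5] rows>= 3 q6 0.47 tip [0.5581 0.0749 0.0915] yaw -0.379 tilt -1.0
```

{"name": "drive_tool", "arguments": {"increments": [{"delta_pos":[14.8,-4.7,20],"turn":0,"jaw":1},{"delta_pos":[0,0,30],"turn":0,"jaw":1},{"delta_pos":[0,0,25],"turn":0,"jaw":1},{"delta_pos":[0,0,10],"turn":0,"jaw":1},{"delta_pos":[0,0,5],"turn":0,"jaw":1},{"delta_pos":[0,0,0],"turn":0,"jaw":1},{"delta_pos":[0,0,0],"turn":0,"jaw":1}]}}

```text
time: 23.38
tool_pos: [0.56, 0.0898, 0.1755]
tcp_rot: [2.601, 1.76, 0.003]
wrist_force: [0.0, 0.1, 0.4]
width: 1.0
grip_force: 0.0
```

{"name": "drive_tool", "arguments": {"increments": [{"delta_pos":[0,0,0],"turn":0,"jaw":0.2},{"delta_pos":[0,0,0],"turn":0,"jaw":-1},{"delta_pos":[0,0,0],"turn":0,"jaw":-1},{"delta_pos":[0,0,0],"turn":0,"jaw":-1},{"delta_pos":[0,0,0],"turn":0,"jaw":-1},{"delta_pos":[0,0,0],"turn":0,"jaw":-1},{"delta_pos":[0,0,0],"turn":0,"jaw":-1}], "grip_force": 60}}

```text
time: 23.97
tool_pos: [0.5599, 0.0906, 0.1762]
tcp_rot: [2.6, 1.761, 0.004]
wrist_force: [-0.3, -0.9, 6.0]
width: 0.532
grip_force: 60.9
```

{"name": "drive_tool", "arguments": {"increments": [{"delta_pos":[0,0,-15],"turn":0,"jaw":-1},{"delta_pos":[0,0,-40],"turn":0,"jaw":-1},{"delta_pos":[0,0,-40],"turn":0,"jaw":-1},{"delta_pos":[0,0,0],"turn":0,"jaw":-1},{"delta_pos":[0,0,0],"turn":0,"jaw":-1},{"delta_pos":[0,0,0],"turn":0,"jaw":-1}]}}

```text
time: 24.47
tool_pos: [0.5587, 0.0905, 0.2695]
tcp_rot: [2.601, 1.762, 0.0]
wrist_force: [-0.3, 0.4, -2.0]
width: 0.529
grip_force: 62.2
```

Run:
```python
from m import *
c=cam("wrist");save(c,"w12.png");s=bot.read_state();print(s["wrist_force"],s["width"],s["grip_force"])
goto(.581,-.2746,.1,None,"plate");o=held(c,.0145);goto(*(np.array([.581,-.275])-o),.1,None,"plate")
```

```text
[ 0.21143362  0.31392146 -1.9897992 ] 0.5313636058962272 62.16629505157471
plate t 24.52 turn 0 or 0.0 shift [-330.5  156.6   -4.8] rows>= 9 q6 0.5 tip [0.5581 0.0904 0.0952] yaw -0.38 tilt -1.0
held off world mm [1.76 0.61] tool [ 1.22  1.41 -0.  ] diam 0.0467 [317.2 271.6]
plate t 24.52 turn 0 or 0.0 shift [-332.1  155.3   -4.8] rows>= 9 q6 0.5 tip [0.5581 0.0904 0.0952] yaw -0.38 tilt -1.0
```

{"name": "drive_tool", "arguments": {"increments": [{"delta_pos":[-37,17.3,-1],"turn":0,"jaw":-1},{"delta_pos":[-37,17.3,0],"turn":0,"jaw":-1},{"delta_pos":[-37,17.3,0],"turn":0,"jaw":-1},{"delta_pos":[-37,17.3,0],"turn":0,"jaw":-1},{"delta_pos":[-37,17.3,0],"turn":0,"jaw":-1},{"delta_pos":[-37,17.3,0],"turn":0,"jaw":-1},{"delta_pos":[-37,17.3,0],"turn":0,"jaw":-1},{"delta_pos":[-37,17.3,0],"turn":0,"jaw":-1}]}}

```text
time: 25.18
tool_pos: [0.5764, -0.2373, 0.2675]
tcp_rot: [-2.598, -1.759, 0.004]
wrist_force: [0.8, 0.1, -1.5]
width: 0.534
grip_force: 62.0
```

{"name": "drive_tool", "arguments": {"increments": [{"delta_pos":[-35,17.3,0],"turn":0,"jaw":-1},{"delta_pos":[0,0,10],"turn":0,"jaw":-1},{"delta_pos":[0,0,15],"turn":0,"jaw":-1},{"delta_pos":[0,0,0],"turn":0,"jaw":-1},{"delta_pos":[0,0,0],"turn":0,"jaw":-1},{"delta_pos":[0,0,0],"turn":0,"jaw":-1}]}}

```text
time: 25.68
tool_pos: [0.5804, -0.2739, 0.244]
tcp_rot: [-2.598, -1.761, 0.002]
wrist_force: [0.1, 0.2, -0.7]
width: 0.528
grip_force: 62.1
```

Run:
```python
from m import *
s=bot.read_state();print(s["wrist_force"],s["width"],s["grip_force"])
goto(.5802,-.2749,.0552,None,"place")
```

```text
[ 0.0977951   0.18803113 -0.72122926] 0.5276038481547302 62.06971049308777
place t 25.68 turn 0 or 0.0 shift [-1.   0.2 15.8] rows>= 1 q6 -0.1 tip [ 0.5804 -0.2739  0.071 ] yaw -0.379 tilt -1.0
```

{"name": "drive_tool", "arguments": {"increments": [{"delta_pos":[-0.8,0.2,8],"turn":0,"jaw":-1},{"delta_pos":[0,0,6],"turn":0,"jaw":-1},{"delta_pos":[0,0,1],"turn":0,"jaw":-1},{"delta_pos":[0,0,0],"turn":0,"jaw":-1},{"delta_pos":[0,0,0],"turn":0,"jaw":-1},{"delta_pos":[0,0,0],"turn":0,"jaw":-1}]}}

```text
time: 26.18
tool_pos: [0.5809, -0.2754, 0.2307]
tcp_rot: [2.6, 1.762, 0.0]
wrist_force: [-0.3, 0.6, -1.1]
width: 0.534
grip_force: 62.1
```

Run:
```python
from m import *
s=bot.read_state();print(s["wrist_force"],s["width"],s["grip_force"])
goto(.5802,-.2749,.0552,None,"place")
```

```text
[-0.2958193   0.57685782 -1.11731199] 0.5335628885133473 62.069334983825684
place t 26.18 turn 0 or 0.0 shift [ 0.2 -0.9  2.5] rows>= 1 q6 -0.1 tip [ 0.5809 -0.2754  0.0577] yaw -0.38 tilt -1.0
```

{"name": "drive_tool", "arguments": {"increments": [{"delta_pos":[0,-0.4,1],"turn":0,"jaw":-1},{"delta_pos":[0,0,1],"turn":0,"jaw":-1},{"delta_pos":[0,0,0],"turn":0,"jaw":-1},{"delta_pos":[0,0,0],"turn":0,"jaw":-1}]}}

```text
time: 26.52
tool_pos: [0.5803, -0.2754, 0.2283]
tcp_rot: [-2.601, -1.762, 0.0]
wrist_force: [-0.1, -0.2, -1.0]
width: 0.531
grip_force: 62.1
```

{"name": "drive_tool", "arguments": {"increments": [{"delta_pos":[0,0,0.5],"turn":0,"jaw":-1},{"delta_pos":[0,0,0],"turn":0,"jaw":-1},{"delta_pos":[0,0,0],"turn":0,"jaw":-1}]}}

```text
time: 26.77
tool_pos: [0.5804, -0.2754, 0.2283]
tcp_rot: [2.601, 1.762, 0.0]
wrist_force: [-0.2, 0.5, 1.4]
width: 0.533
grip_force: 62.5
```

Contact (force now +1.4 N). Release and retreat.

{"name": "drive_tool", "arguments": {"increments": [{"delta_pos":[0,0,0],"turn":0,"jaw":0.3},{"delta_pos":[0,0,0],"turn":0,"jaw":0.8},{"delta_pos":[0,0,0],"turn":0,"jaw":0.8},{"delta_pos":[0,0,-20],"turn":0,"jaw":1},{"delta_pos":[0,0,-40],"turn":0,"jaw":1},{"delta_pos":[-30,0,-10],"turn":0,"jaw":1},{"delta_pos":[-30,0,0],"turn":0,"jaw":1},{"delta_pos":[0,0,0],"turn":0,"jaw":1}]}}

```text
time: 27.43
tool_pos: [0.5575, -0.3351, 0.3004]
tcp_rot: [2.598, 1.756, -0.0]
wrist_force: [-0.5, 0.3, 0.3]
width: 1.004
grip_force: 0.0
```

{"name": "drive_tool", "arguments": {"increments": [{"delta_pos":[0,0,0],"turn":0,"jaw":1},{"delta_pos":[0,0,0],"turn":0,"jaw":1},{"delta_pos":[0,0,0],"turn":0,"jaw":1}]}}

```text
time: 27.68
tool_pos: [0.5581, -0.3303, 0.297]
tcp_rot: [-2.599, -1.762, 0.0]
wrist_force: [-0.6, 0.0, -0.5]
width: 1.001
grip_force: 0.0
```

Run:
```python
from m import *
c=cam("wrist");save(c,"w13.png");pile(c,.068)
t=cam("top");print("d",disc(t,(.4424,-.0886)))
goto(.4424,-.0885,.09,None,"d")
```

```text
electrode (array([ 0.5811, -0.2746]), np.float64(0.0806))
top face (array([ 0.5812, -0.276 ]), np.float64(0.0395))
d ((0.44235852360725403, -0.08841431885957718), 0.039139728993177414, np.int32(258), array([364.29457364, 268.59302326]))
d t 27.78 turn 0 or 0.0 shift [ 181.6 -197.    34.4] rows>= 7 q6 -0.19 tip [ 0.5583 -0.3301  0.1241] yaw -0.379 tilt -1.0
```

{"name": "drive_tool", "arguments": {"increments": [{"delta_pos":[26,-28,0],"turn":0,"jaw":0.4},{"delta_pos":[26,-28,0],"turn":0,"jaw":0.4},{"delta_pos":[26,-28,0],"turn":0,"jaw":0.4},{"delta_pos":[26,-28,0],"turn":0,"jaw":0.4},{"delta_pos":[26,-28,10],"turn":0,"jaw":0.4},{"delta_pos":[26,-28,12],"turn":0,"jaw":0.4},{"delta_pos":[25,-29,12],"turn":0,"jaw":0.4},{"delta_pos":[0,0,0],"turn":0,"jaw":0.4}]}}

```text
time: 28.45
tool_pos: [0.4368, -0.0846, 0.2596]
tcp_rot: [-2.589, -1.762, 0.01]
wrist_force: [-1.1, -0.0, -0.5]
width: 0.7
grip_force: 0.0
```

{"name": "drive_tool", "arguments": {"increments": [{"delta_pos":[0,0,0],"turn":0,"jaw":0.4},{"delta_pos":[0,0,0],"turn":0,"jaw":0.4},{"delta_pos":[0,0,0],"turn":0,"jaw":0.4}]}}

```text
time: 28.7
tool_pos: [0.4435, -0.0904, 0.2647]
tcp_rot: [2.599, 1.761, 0.002]
wrist_force: [0.2, 0.1, 0.9]
width: 0.7
grip_force: 0.0
```

Run:
```python
from m import *
c=cam("wrist");r=disc(c,(.4424,-.0884),lo=80);print(r)
goto(*(r[0] if r else (.4424,-.0884)),.002,None,"d");print(bot.read_state()["width"])
```

```text
((0.4430432915687561, -0.08787382394075394), 0.03945734724402428, np.int32(2312), array([314.375    , 205.8066609]))
d t 28.75 turn 0 or 0.0 shift [ 2.4 -1.7 89.8] rows>= 3 q6 0.12 tip [ 0.4435 -0.0907  0.0918] yaw -0.381 tilt -1.0
0.702375913374661
```

{"name": "drive_tool", "arguments": {"increments": [{"delta_pos":[2,-1,20],"turn":0,"jaw":0.4},{"delta_pos":[0,0,30],"turn":0,"jaw":0.4},{"delta_pos":[0,0,25],"turn":0,"jaw":0.4},{"delta_pos":[0,0,9],"turn":0,"jaw":0.4},{"delta_pos":[0,0,4.5],"turn":0,"jaw":0.4},{"delta_pos":[0,0,0],"turn":0,"jaw":0.4},{"delta_pos":[0,0,0],"turn":0,"jaw":0.4}]}}

```text
time: 29.33
tool_pos: [0.4431, -0.0883, 0.1763]
tcp_rot: [2.601, 1.76, 0.002]
wrist_force: [0.1, -0.8, -0.1]
width: 0.699
grip_force: 0.0
```

{"name": "drive_tool", "arguments": {"increments": [{"delta_pos":[0,0,0],"turn":0,"jaw":0},{"delta_pos":[0,0,0],"turn":0,"jaw":-1},{"delta_pos":[0,0,0],"turn":0,"jaw":-1},{"delta_pos":[0,0,0],"turn":0,"jaw":-1},{"delta_pos":[0,0,0],"turn":0,"jaw":-1},{"delta_pos":[0,0,0],"turn":0,"jaw":-1}], "grip_force": 60}}

```text
time: 29.83
tool_pos: [0.4432, -0.088, 0.1773]
tcp_rot: [2.599, 1.761, 0.003]
wrist_force: [-0.8, -0.3, 5.7]
width: 0.434
grip_force: 59.4
```

{"name": "drive_tool", "arguments": {"increments": [{"delta_pos":[0,0,-15],"turn":0,"jaw":-1},{"delta_pos":[0,0,-40],"turn":0,"jaw":-1},{"delta_pos":[0,0,-40],"turn":0,"jaw":-1},{"delta_pos":[0,0,-20],"turn":0,"jaw":-1},{"delta_pos":[0,0,0],"turn":0,"jaw":-1},{"delta_pos":[0,0,0],"turn":0,"jaw":-1},{"delta_pos":[0,0,0],"turn":0,"jaw":-1}]}}

```text
time: 30.42
tool_pos: [0.4415, -0.0875, 0.2899]
tcp_rot: [-2.601, -1.762, 0.0]
wrist_force: [0.2, 0.0, -2.3]
width: 0.441
grip_force: 60.6
```

Run:
```python
from m import *
c=cam("wrist");save(c,"w14.png");s=bot.read_state();print(s["wrist_force"],s["width"],s["grip_force"])
goto(.5802,-.2749,.11,None,"plate");o=held(c,.0145)
```

```text
[-0.90734135  0.51163158 -1.50831685] 0.43605127172386454 60.58605194091797
plate t 30.47 turn 0 or 0.0 shift [-122.6  198.7    5.6] rows>= 6 q6 0.13 tip [ 0.4412 -0.0874  0.116 ] yaw -0.38 tilt -1.0
held off world mm [1.82 0.83] tool [ 1.44  1.38 -0.  ] diam 0.0388 [318.  271.4]
```

{"name": "drive_tool", "arguments": {"increments": [{"delta_pos":[-20,33,0],"turn":0,"jaw":-1},{"delta_pos":[-20,33,0],"turn":0,"jaw":-1},{"delta_pos":[-20,33,0],"turn":0,"jaw":-1},{"delta_pos":[-20,33,0],"turn":0,"jaw":-1},{"delta_pos":[-21,33,0],"turn":0,"jaw":-1},{"delta_pos":[-21,33.5,0],"turn":0,"jaw":-1},{"delta_pos":[0,0,10],"turn":0,"jaw":-1},{"delta_pos":[0,0,15],"turn":0,"jaw":-1}]}}

```text
time: 31.13
tool_pos: [0.5824, -0.2769, 0.2641]
tcp_rot: [2.602, 1.759, 0.0]
wrist_force: [-0.7, 0.2, -1.4]
width: 0.436
grip_force: 60.7
```

{"name": "drive_tool", "arguments": {"increments": [{"delta_pos":[0,0,8],"turn":0,"jaw":-1},{"delta_pos":[0,0,0],"turn":0,"jaw":-1},{"delta_pos":[0,0,0],"turn":0,"jaw":-1},{"delta_pos":[0,0,0],"turn":0,"jaw":-1},{"delta_pos":[0,0,0],"turn":0,"jaw":-1}]}}

```text
time: 31.55
tool_pos: [0.5814, -0.2743, 0.2582]
tcp_rot: [2.6, 1.762, 0.001]
wrist_force: [1.0, 0.8, -0.7]
width: 0.434
grip_force: 60.7
```

Run:
```python
from m import *
s=bot.read_state();print(s["wrist_force"],s["width"],s["grip_force"])
goto(.5802,-.2749,.0723,None,"place")
```

```text
[ 0.97828066  0.84476652 -0.72601981] 0.43384179283241947 60.74955940246582
place t 31.55 turn 0 or 0.0 shift [-1.  -0.9 12.9] rows>= 1 q6 -0.1 tip [ 0.5814 -0.2743  0.0852] yaw -0.379 tilt -1.0
```

{"name": "drive_tool", "arguments": {"increments": [{"delta_pos":[-0.8,-0.7,6],"turn":0,"jaw":-1},{"delta_pos":[0,0,4],"turn":0,"jaw":-1},{"delta_pos":[0,0,1],"turn":0,"jaw":-1},{"delta_pos":[0,0,0],"turn":0,"jaw":-1},{"delta_pos":[0,0,0],"turn":0,"jaw":-1},{"delta_pos":[0,0,0],"turn":0,"jaw":-1}]}}

```text
time: 32.05
tool_pos: [0.5803, -0.2751, 0.2465]
tcp_rot: [2.601, 1.762, 0.0]
wrist_force: [0.3, 0.3, -1.5]
width: 0.436
grip_force: 60.7
```

Run:
```python
from m import *
s=bot.read_state();print(s["wrist_force"],s["width"],s["grip_force"])
goto(.5802,-.2749,.0723,None,"place")
```

```text
[ 0.3040989   0.29100947 -1.49849706] 0.4357970102496091 60.74920177459717
place t 32.05 turn 0 or 0.0 shift [ 0.1 -0.2  1.2] rows>= 1 q6 -0.1 tip [ 0.5803 -0.2751  0.0735] yaw -0.38 tilt -1.0
```

{"name": "drive_tool", "arguments": {"increments": [{"delta_pos":[0,0,0.7],"turn":0,"jaw":-1},{"delta_pos":[0,0,0.5],"turn":0,"jaw":-1},{"delta_pos":[0,0,0],"turn":0,"jaw":-1},{"delta_pos":[0,0,0],"turn":0,"jaw":-1}]}}

```text
time: 32.38
tool_pos: [0.5804, -0.2752, 0.2454]
tcp_rot: [2.601, 1.762, 0.0]
wrist_force: [-0.5, -0.8, 0.5]
width: 0.437
grip_force: 61.0
```

{"name": "drive_tool", "arguments": {"increments": [{"delta_pos":[0,0,0.4],"turn":0,"jaw":-1},{"delta_pos":[0,0,0],"turn":0,"jaw":-1},{"delta_pos":[0,0,0],"turn":0,"jaw":-1}]}}

```text
time: 32.63
tool_pos: [0.5804, -0.2752, 0.2454]
tcp_rot: [2.601, 1.762, 0.0]
wrist_force: [-1.5, 0.8, 4.0]
width: 0.433
grip_force: 61.2
```

{"name": "drive_tool", "arguments": {"increments": [{"delta_pos":[0,0,0],"turn":0,"jaw":0.2},{"delta_pos":[0,0,0],"turn":0,"jaw":0.7},{"delta_pos":[0,0,0],"turn":0,"jaw":0.7},{"delta_pos":[0,0,-20],"turn":0,"jaw":1},{"delta_pos":[0,0,-35],"turn":0,"jaw":1},{"delta_pos":[-30,0,0],"turn":0,"jaw":1},{"delta_pos":[-30,0,0],"turn":0,"jaw":1},{"delta_pos":[0,0,0],"turn":0,"jaw":1}]}}

```text
time: 33.3
tool_pos: [0.5569, -0.3346, 0.3009]
tcp_rot: [2.6, 1.757, -0.002]
wrist_force: [0.2, 0.4, -0.3]
width: 1.003
grip_force: 0.0
```

{"name": "drive_tool", "arguments": {"increments": [{"delta_pos":[0,0,0],"turn":0,"jaw":1},{"delta_pos":[0,0,0],"turn":0,"jaw":1},{"delta_pos":[0,0,0],"turn":0,"jaw":1}]}}

```text
time: 33.55
tool_pos: [0.5581, -0.3301, 0.2991]
tcp_rot: [-2.6, -1.762, 0.0]
wrist_force: [-0.3, -0.2, 0.2]
width: 1.0
grip_force: 0.0
```

```bash
cat >> m.py <<'E'
def brass(c,g,z=.04,w=45):
    h=hsv(c);m=(h[...,0]>15)&(h[...,0]<32)&(h[...,1]>110)&(h[...,2]>120)
    x,y=proj(c,[[*g,z]])[0].astype(int);q=np.zeros(m.shape,bool);q[max(y-w,0):y+w,max(x-w,0):x+w]=1
    # polished brass is more saturated than the wood
    b=max(blobs(c,m&q&(h[...,1]>125),20,20000),key=lambda b:b[1]);k=cv2.convexHull(b[2].astype(np.float32))[:,0]
    return b[0].round(1),b[1],onplane(c,b[0],z).round(4),circ(c,k,z)
E
python3 - <<'E'
from m import *
c=cam("wrist");save(c,"w15.png");pile(c,.084)
goto(.43,-.235,.1,None,"cap")
E
```

```text
electrode (array([ 0.5812, -0.2746]), np.float64(0.0806))
top face (array([ 0.5812, -0.2759]), np.float64(0.0315))
cap t 33.6 turn 0 or 0.0 shift [  40.7 -154.2   26.3] rows>= 4 q6 -0.19 tip [ 0.5582 -0.3299  0.1261] yaw -0.379 tilt -1.0
```

{"name": "drive_tool", "arguments": {"increments": [{"delta_pos":[10,-38,0],"turn":0,"jaw":1},{"delta_pos":[10,-38,0],"turn":0,"jaw":1},{"delta_pos":[10,-38,0],"turn":0,"jaw":1},{"delta_pos":[10,-40,20],"turn":0,"jaw":1},{"delta_pos":[0,0,15],"turn":0,"jaw":1},{"delta_pos":[0,0,0],"turn":0,"jaw":1},{"delta_pos":[0,0,0],"turn":0,"jaw":1},{"delta_pos":[0,0,0],"turn":0,"jaw":1}]}}

```text
time: 34.27
tool_pos: [0.4344, -0.2392, 0.268]
tcp_rot: [2.598, 1.761, 0.002]
wrist_force: [-0.1, -0.2, 0.4]
width: 1.001
grip_force: 0.0
```

Run:
```python
from m import *
c=cam("wrist");save(c,"w16.png");print(brass(c,(.43,-.235),.02,60))
h=hsv(c);x,y=proj(c,[[.43,-.235,.02]])[0].astype(int);print(x,y,h[y,x],h[y-80,x-60],h[y-80,x+60])
goto(.43,-.235,.002,None,"cap")
```

```text
(array([311.6, 197.4]), np.int32(2814), array([[ 0.4347, -0.2296,  0.02  ]]), (array([ 0.4363, -0.2249]), np.float64(0.0527)))
308 206 [ 21 129 224] [ 16 118 182] [ 16 121 167]
cap t 34.32 turn 0 or 0.0 shift [ 2.5 -6.4 93.3] rows>= 3 q6 -0.17 tip [ 0.4347 -0.2396  0.0953] yaw -0.38 tilt -0.99999
```

```bash
sed -i 's/(h\[...,0\]>15)&(h\[...,0\]<32)&(h\[...,1\]>110)&(h\[...,2\]>120)$/(h[...,0]>=19)\&(h[...,0]<32)\&(h[...,1]>110)\&(h[...,2]>110)/' m.py
python3 - <<'E'
from m import *
c=cam("wrist");print(brass(c,(.43,-.235),.02,60)); r=brass(c,(.43,-.235),.02,60)[3][0]
goto(*r,.002,None,"cap");t=cam("top");print(brass(t,(.43,-.235),.02,25))
E
```

```text
(array([310.8, 198.5]), np.int32(2766), array([[ 0.4343, -0.2307,  0.02  ]]), (array([ 0.434 , -0.2322]), np.float64(0.0439)))
cap t 34.37 turn 0 or 0.0 shift [ 6.7 -3.8 93.3] rows>= 3 q6 -0.17 tip [ 0.4347 -0.2397  0.0953] yaw -0.38 tilt -0.99999
(array([432.3, 273.8]), np.int32(329), array([[ 0.4328, -0.2342,  0.02  ]]), (array([ 0.4329, -0.2348]), np.float64(0.0439)))
```

{"name": "drive_tool", "arguments": {"increments": [{"delta_pos":[5.5,-3.5,20],"turn":0,"jaw":1},{"delta_pos":[0,0,30],"turn":0,"jaw":1},{"delta_pos":[0,0,25],"turn":0,"jaw":1},{"delta_pos":[0,0,12],"turn":0,"jaw":1},{"delta_pos":[0,0,4.5],"turn":0,"jaw":1},{"delta_pos":[0,0,0],"turn":0,"jaw":1},{"delta_pos":[0,0,0],"turn":0,"jaw":1}]}}

```text
time: 35.0
tool_pos: [0.4326, -0.233, 0.1759]
tcp_rot: [2.6, 1.761, 0.001]
wrist_force: [0.3, 0.6, 0.9]
width: 1.002
grip_force: 0.0
```

{"name": "drive_tool", "arguments": {"increments": [{"delta_pos":[0,0,0],"turn":0,"jaw":0.2},{"delta_pos":[0,0,0],"turn":0,"jaw":-1},{"delta_pos":[0,0,0],"turn":0,"jaw":-1},{"delta_pos":[0,0,0],"turn":0,"jaw":-1},{"delta_pos":[0,0,0],"turn":0,"jaw":-1},{"delta_pos":[0,0,0],"turn":0,"jaw":-1},{"delta_pos":[0,0,0],"turn":0,"jaw":-1}], "grip_force": 60}}

```text
time: 35.58
tool_pos: [0.4323, -0.2327, 0.1766]
tcp_rot: [2.599, 1.761, 0.001]
wrist_force: [-0.9, 0.6, 6.6]
width: 0.483
grip_force: 60.4
```

{"name": "drive_tool", "arguments": {"increments": [{"delta_pos":[0,0,-15],"turn":0,"jaw":-1},{"delta_pos":[0,0,-40],"turn":0,"jaw":-1},{"delta_pos":[0,0,-40],"turn":0,"jaw":-1},{"delta_pos":[0,0,-30],"turn":0,"jaw":-1},{"delta_pos":[0,0,0],"turn":0,"jaw":-1},{"delta_pos":[0,0,0],"turn":0,"jaw":-1},{"delta_pos":[0,0,0],"turn":0,"jaw":-1}]}}

```text
time: 36.17
tool_pos: [0.431, -0.2319, 0.2994]
tcp_rot: [-2.6, -1.761, 0.001]
wrist_force: [-0.6, 0.3, -2.7]
width: 0.492
grip_force: 61.8
```

Run:
```python
from m import *
c=cam("wrist");save(c,"w17.png");s=bot.read_state();print(s["wrist_force"],s["width"],s["grip_force"])
p=s["tool_pos"];r=brass(c,p[:2],p[2]-.173+.0185,70);print(r,(r[3][0]-p[:2])*1e3)
goto(.5802,-.2749,.13,None,"plate")
```

```text
[-0.8927569  -0.4504093  -2.04702381] 0.48382805395385997 61.8401235435158
(array([316.8, 268.1]), np.int32(5859), array([[ 0.4333, -0.2264,  0.1438]]), (array([ 0.4334, -0.2297]), np.float64(0.0443))) [2.75467073 2.02442628]
plate t 36.22 turn 0 or 0.0 shift [ 15.4 154.9  -5.2] rows>= 4 q6 -0.16 tip [ 0.4306 -0.2317  0.1253] yaw -0.38 tilt -0.99999
```

{"name": "drive_tool", "arguments": {"increments": [{"delta_pos":[3,30,0],"turn":0,"jaw":-1},{"delta_pos":[3,31,0],"turn":0,"jaw":-1},{"delta_pos":[3,31,0],"turn":0,"jaw":-1},{"delta_pos":[3,31,0],"turn":0,"jaw":-1},{"delta_pos":[2.5,31.5,0],"turn":0,"jaw":-1},{"delta_pos":[0,0,0],"turn":0,"jaw":-1},{"delta_pos":[0,0,12],"turn":0,"jaw":-1},{"delta_pos":[0,0,12],"turn":0,"jaw":-1}]}}

```text
time: 36.88
tool_pos: [0.5797, -0.2758, 0.2732]
tcp_rot: [-2.598, -1.76, 0.003]
wrist_force: [-0.4, -0.1, -2.8]
width: 0.482
grip_force: 62.0
```

{"name": "drive_tool", "arguments": {"increments": [{"delta_pos":[0,0,0],"turn":0,"jaw":-1},{"delta_pos":[0,0,0],"turn":0,"jaw":-1},{"delta_pos":[0,0,0],"turn":0,"jaw":-1},{"delta_pos":[0,0,0],"turn":0,"jaw":-1},{"delta_pos":[0,0,0],"turn":0,"jaw":-1}]}}

```text
time: 37.3
tool_pos: [0.5804, -0.2763, 0.277]
tcp_rot: [2.6, 1.761, 0.001]
wrist_force: [0.5, -0.3, -2.7]
width: 0.483
grip_force: 61.9
```

Run:
```python
from m import *
s=bot.read_state();print(s["wrist_force"],s["width"],s["grip_force"])
goto(.5797,-.2757,.0876,None,"place")
c=cam("wrist");p=s["tool_pos"];r=brass(c,p[:2],p[2]-.173+.0185,70);print(r,(r[3][0]-p[:2])*1e3)
```

```text
[ 0.45632834 -0.26159953 -2.70227503] 0.48283043012424076 61.93865604232997
place t 37.3 turn 0 or 0.0 shift [ 0.3 -0.9 16.4] rows>= 1 q6 -0.1 tip [ 0.5804 -0.2763  0.104 ] yaw -0.38 tilt -1.0
(array([316.6, 260.8]), np.int32(4732), array([[ 0.5844, -0.2672,  0.1225]]), (array([ 0.5832, -0.2727]), np.float64(0.0445))) [2.77431522 3.56868803]
```

{"name": "drive_tool", "arguments": {"increments": [{"delta_pos":[0,-0.6,8],"turn":0,"jaw":-1},{"delta_pos":[0,0,5],"turn":0,"jaw":-1},{"delta_pos":[0,0,2],"turn":0,"jaw":-1},{"delta_pos":[0,0,0],"turn":0,"jaw":-1},{"delta_pos":[0,0,0],"turn":0,"jaw":-1},{"delta_pos":[0,0,0],"turn":0,"jaw":-1}]}}

```text
time: 37.85
tool_pos: [0.5799, -0.2759, 0.2607]
tcp_rot: [-2.601, -1.762, 0.0]
wrist_force: [-0.1, 0.7, -1.4]
width: 0.482
grip_force: 62.0
```

{"name": "drive_tool", "arguments": {"increments": [{"delta_pos":[0,0,0.7],"turn":0,"jaw":-1},{"delta_pos":[0,0,0],"turn":0,"jaw":-1},{"delta_pos":[0,0,0],"turn":0,"jaw":-1}]}}

```text
time: 38.1
tool_pos: [0.5799, -0.276, 0.2607]
tcp_rot: [-2.601, -1.762, 0.0]
wrist_force: [-2.6, -0.3, 1.9]
width: 0.484
grip_force: 62.4
```

{"name": "drive_tool", "arguments": {"increments": [{"delta_pos":[0,0,0.6],"turn":0,"jaw":-1},{"delta_pos":[0,0,0],"turn":0,"jaw":-1},{"delta_pos":[0,0,0],"turn":0,"jaw":-1}]}}

```text
time: 38.35
tool_pos: [0.5799, -0.2759, 0.2606]
tcp_rot: [-2.601, -1.762, 0.0]
wrist_force: [-3.2, 2.2, 4.4]
width: 0.489
grip_force: 62.7
```

Contact. Release, rise straight up clear of the pile, then back off for a check.

{"name": "drive_tool", "arguments": {"increments": [{"delta_pos":[0,0,0],"turn":0,"jaw":0.2},{"delta_pos":[0,0,0],"turn":0,"jaw":0.7},{"delta_pos":[0,0,0],"turn":0,"jaw":0.7},{"delta_pos":[0,0,-20],"turn":0,"jaw":0.7},{"delta_pos":[0,0,-35],"turn":0,"jaw":1},{"delta_pos":[-30,0,0],"turn":0,"jaw":1},{"delta_pos":[-30,0,0],"turn":0,"jaw":1},{"delta_pos":[-20,0,0],"turn":0,"jaw":1}]}}

```text
time: 39.02
tool_pos: [0.5502, -0.352, 0.3161]
tcp_rot: [2.598, 1.761, 0.0]
wrist_force: [-0.4, 0.7, -0.4]
width: 1.0
grip_force: 0.0
```

{"name": "drive_tool", "arguments": {"increments": [{"delta_pos":[0,0,0],"turn":0,"jaw":1},{"delta_pos":[0,0,0],"turn":0,"jaw":1},{"delta_pos":[0,0,0],"turn":0,"jaw":1}]}}

```text
time: 39.27
tool_pos: [0.5503, -0.35, 0.3144]
tcp_rot: [-2.601, -1.761, -0.001]
wrist_force: [0.2, 0.4, 0.1]
width: 0.999
grip_force: 0.0
```

Run:
```python
from m import *
c=cam("wrist");t=cam("top");s=cam("scene")
for n,cc,w in(("w",c,60),("t",t,25),("s",s,25)):
    try: print(n,brass(cc,(.581,-.2755),.104,w))
    except Exception as e: print(n,e)
g=proj(c,[[.581,-.2755,.08]])[0].astype(int);x,y=g
a=cv2.resize(np.ascontiguousarray(c["pixels"][max(y-90,0):y+90,x-90:x+90,::-1]),(400,400))
x,y=proj(s,[[.581,-.2755,.06]])[0].astype(int)
b=cv2.resize(np.ascontiguousarray(s["pixels"][y-40:y+40,x-40:x+40,::-1]),(400,400))
cv2.imwrite("pics/pile.png",np.hstack([a,b]))
u=np.array([.93,-.367]);u/=np.hypot(*u);pv=np.array([.5460,.3045])
goto(*(pv-u*.053),.19,None,"toggle off side")
```

```text
w (array([318.6,  86.8]), np.int32(5223), array([[ 0.5809, -0.2756,  0.104 ]]), (array([ 0.5807, -0.2769]), np.float64(0.0422)))
t (array([462.1, 200.3]), np.int32(374), array([[ 0.5802, -0.2779,  0.104 ]]), (array([ 0.5802, -0.278 ]), np.float64(0.044)))
s (array([182.7, 243.5]), np.int32(365), array([[ 0.5816, -0.2802,  0.104 ]]), (array([ 0.5821, -0.2799]), np.float64(0.0448)))
toggle off side t 39.42 turn 0 or 0.0 shift [ 605.5 -299.2  -48.2] rows>= 17 q6 -0.22 tip [ 0.5507 -0.3493  0.1415] yaw -0.379 tilt -1.0
```

View pics/pile.png

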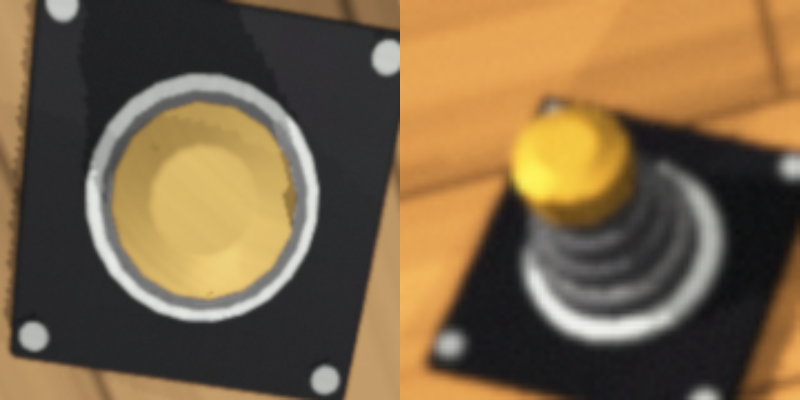

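The pile is stepped and upright (left crop at (205,200)), with the cap on top within about 2 mm of centre. Now the toggle: approach it from the meter side.

{"name": "drive_tool", "arguments": {"increments": [{"delta_pos":[0,0,-30],"turn":0,"jaw":-1},{"delta_pos":[0,0,-20],"turn":0,"jaw":-1},{"delta_pos":[36,-18,0],"turn":0,"jaw":-1},{"delta_pos":[36,-18,0],"turn":0,"jaw":-1},{"delta_pos":[36,-18,0],"turn":0,"jaw":-1},{"delta_pos":[36,-18,0],"turn":0,"jaw":-1},{"delta_pos":[36,-18,0],"turn":0,"jaw":-1},{"delta_pos":[36,-18,0],"turn":0,"jaw":-1}]}}

```text
time: 40.08
tool_pos: [0.5296, -0.107, 0.3648]
tcp_rot: [2.6, 1.763, 0.001]
wrist_force: [0.2, 0.7, -0.4]
width: 0.0
grip_force: 0.0
```

{"name": "drive_tool", "arguments": {"increments": [{"delta_pos":[36,-18,0],"turn":0,"jaw":-1},{"delta_pos":[36,-18,0],"turn":0,"jaw":-1},{"delta_pos":[36,-18,0],"turn":0,"jaw":-1},{"delta_pos":[36,-18,0],"turn":0,"jaw":-1},{"delta_pos":[36,-18,0],"turn":0,"jaw":-1},{"delta_pos":[36,-18,0],"turn":0,"jaw":-1},{"delta_pos":[36,-18,0],"turn":0,"jaw":-1},{"delta_pos":[36,-18,0],"turn":0,"jaw":-1}]}}

```text
time: 40.75
tool_pos: [0.5021, 0.214, 0.365]
tcp_rot: [2.6, 1.764, 0.001]
wrist_force: [0.8, 0.3, -0.4]
width: 0.0
grip_force: 0.0
```

{"name": "drive_tool", "arguments": {"increments": [{"delta_pos":[36,-18,0],"turn":0,"jaw":-1},{"delta_pos":[36,-18,0],"turn":0,"jaw":-1},{"delta_pos":[28,-11,0],"turn":0,"jaw":-1},{"delta_pos":[0,0,0],"turn":0,"jaw":-1},{"delta_pos":[0,0,0],"turn":0,"jaw":-1},{"delta_pos":[0,0,0],"turn":0,"jaw":-1}]}}

```text
time: 41.25
tool_pos: [0.496, 0.3218, 0.3644]
tcp_rot: [2.599, 1.764, -0.002]
wrist_force: [-0.2, -0.6, -1.3]
width: -0.008
grip_force: 0.0
```

Run:
```python
from m import *
u=np.array([.93,-.367]);u/=np.hypot(*u);pv=np.array([.5460,.3045])
goto(*(pv-u*.053),.093,None,"toggle off side")
```

```text
toggle off side t 41.25 turn 0 or 0.0 shift [ 2.3 -0.2 98.4] rows>= 3 q6 0.91 tip [0.496  0.3218 0.1914] yaw -0.378 tilt -1.0
```

{"name": "drive_tool", "arguments": {"increments": [{"delta_pos":[2,0,35],"turn":0,"jaw":-1},{"delta_pos":[0,0,35],"turn":0,"jaw":-1},{"delta_pos":[0,0,26],"turn":0,"jaw":-1},{"delta_pos":[0,0,0],"turn":0,"jaw":-1},{"delta_pos":[0,0,0],"turn":0,"jaw":-1}]}}

```text
time: 41.67
tool_pos: [0.4967, 0.3217, 0.2672]
tcp_rot: [-2.602, -1.76, 0.007]
wrist_force: [0.1, 0.7, 0.6]
width: -0.001
grip_force: 0.0
```

{"name": "drive_tool", "arguments": {"increments": [{"delta_pos":[0,8,0],"turn":0,"jaw":-1},{"delta_pos":[0,8,0],"turn":0,"jaw":-1},{"delta_pos":[0,8,0],"turn":0,"jaw":-1},{"delta_pos":[0,8,0],"turn":0,"jaw":-1},{"delta_pos":[0,8,0],"turn":0,"jaw":-1},{"delta_pos":[0,8,0],"turn":0,"jaw":-1},{"delta_pos":[0,0,0],"turn":0,"jaw":-1},{"delta_pos":[0,0,0],"turn":0,"jaw":-1}]}}

```text
time: 42.33
tool_pos: [0.5426, 0.3052, 0.2687]
tcp_rot: [-2.602, -1.761, -0.0]
wrist_force: [0.6, -0.1, 0.1]
width: 0.004
grip_force: 0.0
```

{"name": "drive_tool", "arguments": {"increments": [{"delta_pos":[0,-5,-20],"turn":0,"jaw":-1},{"delta_pos":[0,0,-35],"turn":0,"jaw":-1},{"delta_pos":[0,0,-35],"turn":0,"jaw":-1},{"delta_pos":[-35,0,0],"turn":0,"jaw":-1},{"delta_pos":[-35,0,0],"turn":0,"jaw":-1},{"delta_pos":[0,0,0],"turn":0,"jaw":-1}]}}

```text
time: 42.83
tool_pos: [0.5089, 0.2391, 0.3585]
tcp_rot: [2.601, 1.76, -0.006]
wrist_force: [-0.8, 0.5, -0.1]
width: 0.003
grip_force: 0.0
```

Run:
```python
from m import *
u=np.array([.93,-.367]);u/=np.hypot(*u);pv=np.array([.5460,.3045])
c=cam("wrist");t=cam("top");b=np.r_[pv,.105];out=[]
for n,cc,w,r in(("w",c,70,400),("t",t,40,400)):
    on,off=proj(cc,b+np.r_[u*.0217,0])[0],proj(cc,b-np.r_[u*.0217,0])[0];x,y=((on+off)/2).astype(int);y0,x0=max(y-w,0),max(x-w,0)
    cr=np.ascontiguousarray(cc["pixels"][y0:y+w,x0:x+w,::-1]);print(n,"crop px ON",((on-[x0,y0])*400/(2*w)).round(),"OFF",((off-[x0,y0])*400/(2*w)).round(),cr.shape)
    out.append(cv2.resize(cr,(400,400)))
cv2.imwrite("pics/final.png",np.hstack(out))
print(brass(t,(.581,-.2755),.104,25),[disc(t,g) is not None for g in((.436,.059),(.56,-.056),(.5586,.089),(.4424,-.089))])
```

```text
w crop px ON [297. 202.] OFF [105. 202.] (140, 140, 3)
t crop px ON [225. 152.] OFF [181. 251.] (80, 80, 3)
(array([462. , 200.2]), np.int32(364), array([[ 0.5805, -0.2778,  0.104 ]]), (array([ 0.5805, -0.2779]), np.float64(0.0437))) [False, False, False, False]
```

View pics/final.png

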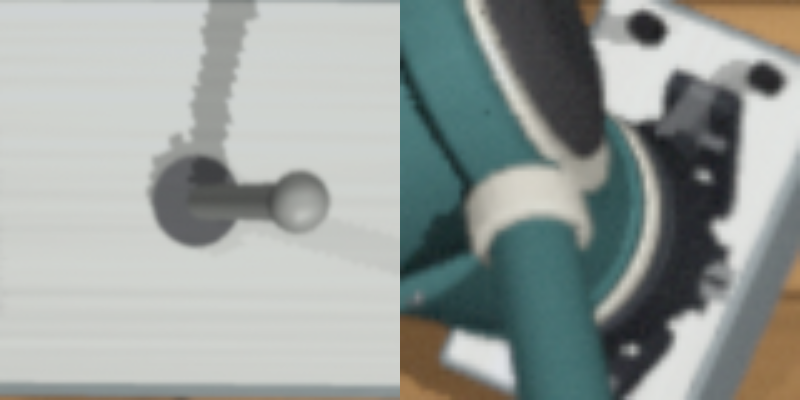

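The ball is at (300,202) in the left crop, at the expected ON position, so the supply is on. The cap still sits on the pile and the robot is clear, so I'm handing in.

```bash
python3 -c "
from workcell import bot
print(bot.finish_job())"
```

```text
the job is handed in; nothing more can be done
None
```

I handed the job in after about 43 s: I switched the supply off first, then stacked all four grey discs widest to narrowest on the plate with the brass cap upright on top (each within about 2–3 mm of centre), and switched the supply back on at the end.

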